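# Tighten the turntable's hub cover down evenly, crisscross

### The arm

A 6-joint arm with a two-finger parallel gripper is mounted at the origin on the work surface. World frame = base frame: x ahead of the robot, y to its left, z up, the work surface at z = 0. Lengths are in m, angles in degrees, forces in N, time in s.
With the tool pointing down it reaches from about 0.35 to 0.875 m from the base axis. Payload 4.2 kg.
Tool frame: the origin (TCP) lies between the finger pads; the fingertips stand 25 mm ahead of it and the grasp point (between the pads) lies 6 mm ahead of it; z points along the fingers, y is the direction in which the jaws open and shut (so a half turn about z gives the same grasp; the last joint's range is limited). The gripper opens to 87 mm and grips with 3 to 60 N. Pads are 19 mm wide; open, the fingers measure 117 mm over their backs; the gripper's body (75 mm by 190 mm) begins 51 mm behind the grasp point.
Start: joints at [-55.027, 22.042, 0.453, 0, -68.411, -14.817], TCP at [0.215, -0.587, 0.248] pointing down, gripper open.
Joint ranges: [-179.83, 179.83], [-69.29, 118.12], [-61.27, 80.66], [-181.25, 117.63], [-171.15, -9.14], [-177.46, 177.46]. Speed limits (degrees/s): [159.86, 159.86, 180, 180, 180, 180].

### API

Orientations are given as a 3x3 rotation matrix whose columns are the frame's x, y, z axes.
In Python, from plant import arm, read_camera, calibration, search_frame, regions_of, tip_of gives the robot as it stands.
- The arm moves only by the shell command python3 -m creep 'ROWS' [FORCE]. ROWS is JSON, a list of rows, each an object of numbers: "tx", "ty", "tz": the shift along the tool's x, y, z in units of 0.3 m (1.0 is 0.3 m); "ax", "ay", "az": the turn, a rotation vector about the tool's x, y, z in units of pi/2 rad (1.0 is pi/2 rad); "claw": the opening, from 0 (shut) to 1 (fully open). In form: [{"tx": .., "ty": .., "tz": .., "ax": .., "ay": .., "az": .., "claw": ..}, ...]. A call has exactly 10 rows; each row is the pose to reach, as a shift and turn from the pose measured when the call began, along the tool's axes at that moment; what a row does not reach only later rows make up. A row lasts 1/8 s, in which the tool goes at most 62.5 mm and 10.7 degrees, less where a joint would pass 70% of its speed; a pose out of reach is approached as far as the arm can. A call with a number of a shift or a turn outside -1 to 1 is refused whole. A call with a gripper value outside its range is refused whole. The fingers move at their own pace and stop on an object; FORCE is the grip in N (left out, the last holds). Time passes only in rows, so rows that repeat a pose let the fingers close, or fill a call up. It gives the time, the measured TCP pose, the force and the opening at its end, in the units of the state.
- arm.observe(): the state, without advancing time (a new reading comes with each control period).
- read_camera(name): name is "scene" or "side" or "wrist"; returns the picture (480x640x3 uint8, red, green, blue); there is no depth.
- calibration(name): a dict with "mtx" (3x3 intrinsics, pixels), "origin" and "rotation" of the camera in the world; the wrist camera has in their place "mount" (4x4, takes a point from camera to tool coordinates, whose origin is the TCP and whose axes are the flange's). Camera axes: x right, y down, z forward; pixel columns grow to the right and rows downward; lengths in m; the calibration is good to about 2 mm. A picture is of the moment at which its call begins: read the wrist's pose just before it. calibration takes no time and is no camera call.
- arm.hand_in(): hands the job in, once; it reports no verdict.
Trained networks look in the newest picture that a camera, given by its name, has taken for a name from the list of things; names that differ only in an ending like _2 or _b are one class to them, and where a whole thing is asked for, a point or a joint stands for the part that bears it (a point fixed in the world has none). Each returns a list of dicts, best first, with "confidence" (0 to 1); they miss things now and then, are a little off and sometimes report something else, mostly with a low value. They report only what shows in the picture. A call takes as long as a camera call.
- search_frame(camera, label): "at" ([x, y, z] in m, in world coordinates, good to about 4 mm: the middle of the surface that is visible of it).
- regions_of(camera, label): "pixels" (480x640 bool, what is visible of it).
- tip_of(camera, label): "at" ([x, y, z] in m, in world coordinates, good to about 4 mm: a listed point, or the origin of a listed thing).
The state is a dict: "time": time; "joint_positions": joint angles; "joint_velocities": joint speeds; "joint_torque": joint torques, N m; "ee_pos": TCP position; "tcp_rot": TCP orientation; "ft_force": force on the tool from outside, world axes, zero at the start; "wrist_torque": the same for the moment, N m; "finger_gap": opening from 0.0 (shut) to 1.0 (fully open).
Only numpy, scipy, OpenCV 4.12 (cv2) and the standard library are available. Lean on these libraries where they do the work, as an engineer would, in place of code of your own. Each camera call takes 0.05 s, during which the arm holds its last target.

### The job

The hub cover of the turntable is lying loose on its gasket: push the ball levers of its four nuts round (clockwise) to screw the nuts down crisscross and a little at a time, in two or more rounds, so that the cover goes down level, never tipping by more than one degree, until it sits flat and home on the shoulders of all four studs. Finish with every nut firmly tight, at about 0.6 N m by feel, and never force one beyond 0.8 N m; knock nothing about, and let go at the end.

Things in the scene. Friction and masses are not known exactly. Their poses are not given: they have to be found in the camera images.
- knob1 (a point): centre of the black ball (18 mm) on the lever of clamping nut 1. The ball is 34 mm out from the nut's upright axis and 30 mm above its foot; a 9 mm steel rod slopes up to it from the 20 mm hub, whose top is 6 mm below the ball's centre. Lever start directions differ. Seen from above nuts 1, 2, 3, 4 go anticlockwise round the cover: 1 is diagonally opposite 3, and 2 opposite 4.
- knob2 (a point): the same for nut 2. Threads, all nuts alike: pushed round clockwise seen from above, a nut screws down its stud by 16 mm per full turn (2.5 mm per radian) and stays where it is left. It needs 1.4 to 2.3 rad in all. Running free it drags by about 0.05 N m (1.5 N at the ball). The lever sits in a rubber bush: it gives by 0.1 rad at 0.6 N m and springs back when let go.
- knob3 (a point): the same for nut 3. Feel, all nuts alike: each foot starts 0.3 to 1.4 mm clear of the cover, each differently. Once it bears on the cover the torque rises by about 0.01 N m for each N of its pressure: gently on the gasket, by 0.15 to 0.25 N m per radian, then steeply, by about 1.5 N m per radian, once the cover is home under it. 0.6 N m is 17 to 18 N at the ball.
- knob4 (a point): the same for nut 4. All nuts: tightening one takes some load off those tightened before, so they may ease by 10 to 20 N (0.1 to 0.2 N m).
- turntable: the lazy-susan turntable, pinned so that it does not turn: plywood disc 460 mm across, top 48 mm high, with a grey square hub housing 150 mm wide in the middle. Origin on the bench under its centre, z up; studs 1 to 4 (the nuts' axes) stand at x, y = (55, 55), (-55, 55), (-55, -55), (55, -55) mm in its frame. Their shoulders, where the cover comes home, are 72 mm above the bench.
- cover: loose square aluminium hub cover, 150 mm wide, 6 mm thick, holed for the studs, under the nuts. A sponge gasket (5 N per mm at each corner) holds it 3.3 mm above the shoulders. Origin at the centre of its underside, z up when level. One nut run home with the others slack tips it by about 1.2 degrees; a nut bearing at 0.2 N m with the others slack tips it by about 0.6 degree.
- corner1 (a point): point on the cover's underside on the axis of stud 1; 72 mm above the bench when home on the shoulder, about 75.3 mm at the start.
- corner2 (a point): point on the cover's underside on the axis of stud 2; 72 mm above the bench when home on the shoulder, about 75.3 mm at the start.
- corner3 (a point): point on the cover's underside on the axis of stud 3; 72 mm above the bench when home on the shoulder, about 75.3 mm at the start.
- corner4 (a point): point on the cover's underside on the axis of stud 4; 72 mm above the bench when home on the shoulder, about 75.3 mm at the start.
- cup1: one of six round tin cups of rivets on the turntable, 68 mm across and 48 mm high, about 178 mm from its centre; origin at its base. Leave alone.
- cup2: one of six round tin cups of rivets on the turntable, 68 mm across and 48 mm high, about 178 mm from its centre; origin at its base. Leave alone.
- cup3: one of six round tin cups of rivets on the turntable, 68 mm across and 48 mm high, about 178 mm from its centre; origin at its base. Leave alone.
- cup4: one of six round tin cups of rivets on the turntable, 68 mm across and 48 mm high, about 178 mm from its centre; origin at its base. Leave alone.
- cup5: one of six round tin cups of rivets on the turntable, 68 mm across and 48 mm high, about 178 mm from its centre; origin at its base. Leave alone.
- cup6: one of six round tin cups of rivets on the turntable, 68 mm across and 48 mm high, about 178 mm from its centre; origin at its base. Leave alone.
- die_pair: steel dimpling die pair on a 75 x 38 mm steel block, 34 mm high, screwed to the bench; origin under its centre. Not needed.
- deburring_tool: blue-handled deburring tool lying on the bench, 155 mm long, 19 mm thick; origin near the front end of the handle, underneath. Leave alone.
- rivet_scoop: yellow plastic rivet scoop on the bench, 170 mm long, 62 mm wide, 34 mm high; origin under the back of its bowl. Leave alone.
- magnifier: brass hand magnifier lying on the bench, lens 62 mm across, handle 70 mm; origin under the lens. Leave alone.

How it is judged (in metres and radians):
On the way:
1. all four nuts have been run down until each bears on the cover (over 1 N) (contact force between each of nut1, nut2, nut3, nut4 and cover above 1 N), for 0.1 s.
At the end, for the whole second after the job is handed in: The cover lies at rest, home within 0.8 mm on the shoulder of every stud and level within 0.6 degree, and each of the four nuts presses on it with more than 20 N; the robot has let go (contact force between each of nut1, nut2, nut3, nut4 and cover above 20 N and z of each of corner1, corner2, corner3, corner4 in the frame of turntable below 0.0728 m and angle between cover's own z axis and vertical below 0.01 rad and linear speed of cover below 0.01 m/s); the robot touches nothing.
It fails at once if the cover tips by more than one degree, because one nut or one side was pulled down too far ahead of the rest (angle between cover's own z axis and vertical above 0.018 rad).
It fails at once if not crisscross: two neighbouring nuts are pulled tight (over 20 N each) while both nuts on the other side are still slack (under 8 N) ((contact force between each of nut1, nut2 and cover above 20 N and contact force between each of nut3, nut4 and cover below 8 N) or (contact force between each of nut2, nut3 and cover above 20 N and contact force between each of nut4, nut1 and cover below 8 N) or (contact force between each of nut3, nut4 and cover above 20 N and contact force between each of nut1, nut2 and cover below 8 N) or (contact force between each of nut4, nut1 and cover above 20 N and contact force between each of nut2, nut3 and cover below 8 N)).
It fails at once if a nut is overtightened (presses on the cover with more than 85 N, about 0.9 N m) (contact force between any of nut1, nut2, nut3, nut4 and cover above 85 N).
It fails at once if a tin cup is knocked out of its place (moved more than 20 mm) (distance of any of cup1, cup2, cup3, cup4, cup5, cup6 from where it was at the start of the episode above 0.02 m).
It fails at once if the deburring tool, scoop or magnifier is moved by more than 20 mm (distance of any of deburring_tool, rivet_scoop, magnifier from where it was at the start of the episode above 0.02 m).
It also fails if it takes over 72 s, if anything falls off the work surface, if the arm or the gripper's body presses on something with over 40 N, if the wrist force passes 120 N, or if a joint passes its speed limit or range.

## Working session

There is one attempt and no reset: what is moved stays moved. The work goes in short steps, Python scripts to look and compute and a shell command to move; the robot and the scene stay as the last step left them, time stands still between calls to the robot, and variables do not carry over. Pictures are saved under pics/ and viewed, and the job is handed in when it is done.

```bash
ls; mkdir -p pics; python3 - <<'E'
from plant import arm, read_camera, calibration, search_frame, regions_of, tip_of
import cv2, numpy as np
print(arm.observe())
for n in ["scene","side"]:
    im=read_camera(n); cv2.imwrite(f"pics/{n}0.png",im[:,:,::-1])
    for k in ["knob1","turntable","cover"] if n=="scene" else ["knob1"]:
        print(n,k,[(np.round(d["at"],4).tolist(),round(d["confidence"],2)) for d in tip_of(n,k)])
print(calibration("scene"));print(calibration("side"));print(calibration("wrist"));print(arm.observe()["time"])
E
```

```text
pics
{'time': 0.0, 'joint_positions': array([-5.50256337e+01,  2.20899301e+01,  3.79171455e-01, -2.81316600e-02,
       -6.84120086e+01, -1.48165703e+01]), 'joint_velocities': array([ 0.03448311, -0.00573536, -0.05678409,  0.08098133, -0.01159524,
        0.10646786]), 'joint_torque': array([ 5.63575595e-04, -3.90665531e+01,  1.87400812e+01,  4.21956047e+00,
        1.10152535e-02, -1.78928708e-04]), 'ee_pos': array([ 0.21520136, -0.58618897,  0.24646638]), 'tcp_rot': array([[-9.38809475e-01, -3.44435829e-01, -8.54087870e-04],
       [-3.44436871e-01,  9.38807313e-01,  2.01740380e-03],
       [ 1.06957789e-04,  2.18813715e-03, -9.99997600e-01]]), 'ft_force': array([0.36539424, 0.23370015, 0.10012299]), 'wrist_torque': array([-0.01849059, -0.01217244,  0.02808907]), 'finger_gap': 1.0015914225266975}
scene knob1 [([0.516, 0.2285, 0.1107], 0.66), ([0.4165, 0.1043, 0.1116], 0.64), ([0.5751, 0.0461, 0.1139], 0.5), ([0.6926, 0.193, 0.0463], 0.2)]
scene turntable [([0.528, 0.1211, -0.0026], 0.9)]
scene cover [([0.4146, 0.1035, 0.113], 0.67), ([0.5263, 0.1238, 0.0766], 0.66)]
side knob1 [([0
[... 705 characters left out ...]
5239749 ,  0.97917091]), 'rotation': array([[-0.67775371, -0.54416314,  0.4945062 ],
       [-0.73528608,  0.4996881 , -0.4578932 ],
       [ 0.00206973, -0.67394234, -0.73878104]])}
{'mtx': array([[401.13550766,   0.        , 318.03913243],
       [  0.        , 401.13550766, 242.55343502],
       [  0.        ,   0.        ,   1.        ]]), 'mount': array([[-1.00634449e-03, -9.56395770e-01, -2.92072111e-01,
         8.00045835e-02],
       [ 9.99999452e-01, -1.04630269e-03, -1.93940812e-05,
        -7.69544286e-05],
       [-2.87047418e-04, -2.92071970e-01,  9.56396300e-01,
        -1.37259301e-01],
       [ 0.00000000e+00,  0.00000000e+00,  0.00000000e+00,
         1.00000000e+00]])}
0.3
```

View pics/scene0.png

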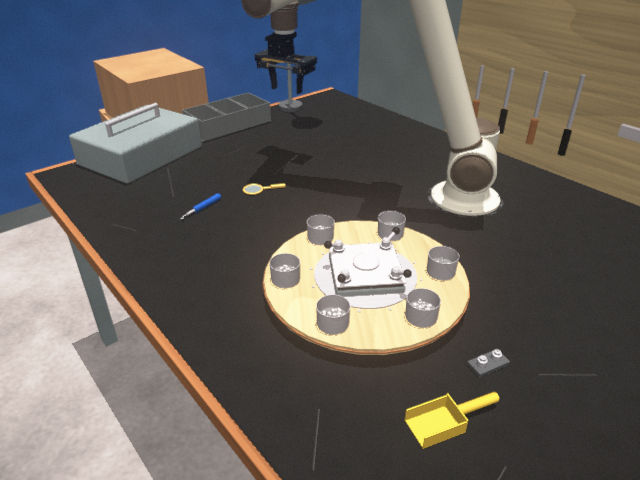

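View pics/side0.png

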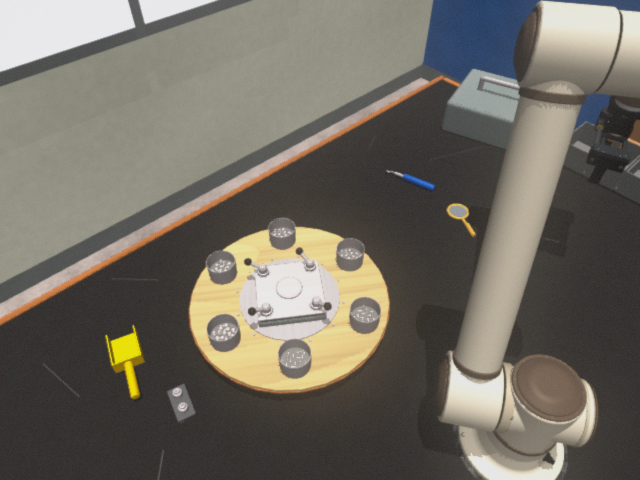

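```bash
python3 -m creep '[{"tx":-0.13,"ty":0.13,"claw":0},{"tx":-0.26,"ty":0.265,"claw":0},{"tx":-0.39,"ty":0.4,"claw":0},{"tx":-0.52,"ty":0.535,"claw":0},{"tx":-0.65,"ty":0.67,"claw":0},{"tx":-0.78,"ty":0.8,"claw":0},{"tx":-0.9,"ty":0.93,"claw":0},{"tx":-0.95,"ty":1.0,"claw":0},{"tx":-0.96,"ty":1.0,"claw":0},{"tx":-0.96,"ty":1.0,"claw":0}]' 20
```

```text
invalid input
```

```bash
python3 -m creep '[{"tx":-0.13,"ty":0.13,"tz":0,"ax":0,"ay":0,"az":0,"claw":0},{"tx":-0.26,"ty":0.265,"tz":0,"ax":0,"ay":0,"az":0,"claw":0},{"tx":-0.39,"ty":0.4,"tz":0,"ax":0,"ay":0,"az":0,"claw":0},{"tx":-0.52,"ty":0.535,"tz":0,"ax":0,"ay":0,"az":0,"claw":0},{"tx":-0.65,"ty":0.67,"tz":0,"ax":0,"ay":0,"az":0,"claw":0},{"tx":-0.78,"ty":0.8,"tz":0,"ax":0,"ay":0,"az":0,"claw":0},{"tx":-0.9,"ty":0.93,"tz":0,"ax":0,"ay":0,"az":0,"claw":0},{"tx":-0.95,"ty":1.0,"tz":0,"ax":0,"ay":0,"az":0,"claw":0},{"tx":-0.96,"ty":1.0,"tz":0,"ax":0,"ay":0,"az":0,"claw":0},{"tx":-0.96,"ty":1.0,"tz":0,"ax":0,"ay":0,"az":0,"claw":0}]' 20
```

```text
time: 1.55
ee_pos: [0.3824, -0.206, 0.2475]
tcp_rot: [[-0.939, -0.345, -0.0], [-0.345, 0.939, 0.0], [-0.0, 0.001, -1.0]]
ft_force: [0.5, -0.8, -0.1]
finger_gap: 0.021
```

```bash
python3 -m creep '[{"tx":-0.13,"ty":0.13,"tz":0,"ax":0,"ay":0,"az":0,"claw":0},{"tx":-0.26,"ty":0.265,"tz":0,"ax":0,"ay":0,"az":0,"claw":0},{"tx":-0.39,"ty":0.4,"tz":0,"ax":0,"ay":0,"az":0,"claw":0},{"tx":-0.52,"ty":0.535,"tz":0,"ax":0,"ay":0,"az":0,"claw":0},{"tx":-0.65,"ty":0.66,"tz":0,"ax":0,"ay":0,"az":0,"claw":0},{"tx":-0.77,"ty":0.78,"tz":0,"ax":0,"ay":0,"az":0,"claw":0},{"tx":-0.83,"ty":0.85,"tz":0,"ax":0,"ay":0,"az":0,"claw":0},{"tx":-0.84,"ty":0.86,"tz":0,"ax":0,"ay":0,"az":0,"claw":0},{"tx":-0.84,"ty":0.86,"tz":0,"ax":0,"ay":0,"az":0,"claw":0},{"tx":-0.84,"ty":0.86,"tz":0,"ax":0,"ay":0,"az":0,"claw":0}]'
python3 - <<'E'
from plant import arm, read_camera, calibration, search_frame, regions_of, tip_of
import cv2, numpy as np, pickle
s=arm.observe()
im=read_camera("wrist"); cv2.imwrite("pics/wrist1.png",im[:,:,::-1]); pickle.dump((s,im),open("w1.pkl","wb"))
for k in ["knob1","cover","turntable"]:
    print(k,[(np.round(d["at"],4).tolist(),round(d["confidence"],2)) for d in tip_of("wrist",k)])
print(s["ee_pos"],s["tcp_rot"],s["ft_force"],s["joint_positions"],arm.observe()["time"])
E
```

```text
time: 2.8
ee_pos: [0.5297, 0.1217, 0.2478]
tcp_rot: [[-0.939, -0.343, -0.0], [-0.343, 0.939, 0.0], [0.0, 0.0, -1.0]]
ft_force: [-0.0, -0.6, -0.5]
finger_gap: 0.008
knob1 [([0.4139, 0.1038, 0.1149], 0.89), ([0.5157, 0.2278, 0.1111], 0.88), ([0.5746, 0.0468, 0.1114], 0.75)]
cover [([0.5262, 0.1227, 0.0754], 0.92)]
turntable []
[0.52969963 0.12169358 0.24777965] [[-9.39266571e-01 -3.43188288e-01 -3.28292214e-04]
 [-3.43188396e-01  9.39266518e-01  3.64746849e-04]
 [ 1.83177038e-04  4.55260601e-04 -9.99999880e-01]] [-0.03497401 -0.6098257  -0.53238751] [ 3.00225821e+01  1.41098247e+01 -1.10218969e+01 -3.03804627e-02
 -6.48741112e+01 -9.99384350e+01] 3.0
```

View pics/wrist1.png

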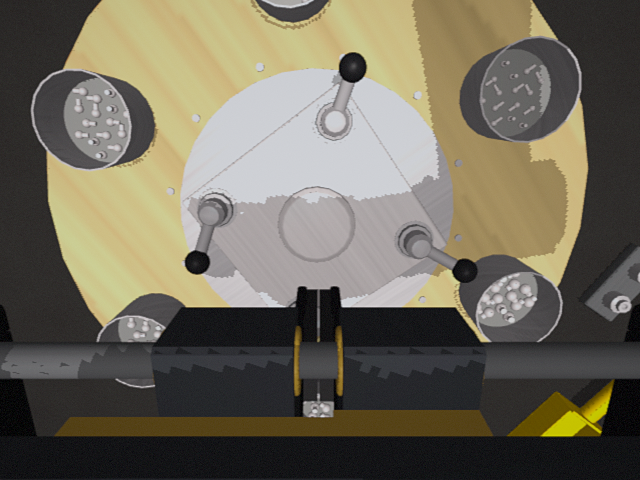

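```bash
cat > geo.py <<'E'
import numpy as np
from plant import calibration
def ray_w(s,uv):
    c=calibration("wrist"); M=c["mount"]; R=s["tcp_rot"]
    d=np.linalg.inv(c["mtx"])@np.array([uv[0],uv[1],1.]); 
    return s["ee_pos"]+R@M[:3,3], R@(M[:3,:3]@d)
def ray_f(name,uv):
    c=calibration(name); d=np.linalg.inv(c["mtx"])@np.array([uv[0],uv[1],1.])
    return c["origin"],c["rotation"]@d
def atz(r,z):
    o,d=r; return o+d*(z-o[2])/d[2]
E
python3 - <<'E'
from geo import *
import pickle,cv2
s,im=pickle.load(open("w1.pkl","rb"))
for n,h,b in [("top",(333,122),(352,68)),("left",(211,211),(197,262)),("right",(416,240),(465,270))]:
    H=atz(ray_w(s,h),.106);B=atz(ray_w(s,b),.112); print(n,H.round(4),B.round(4),np.linalg.norm((B-H)[:2]).round(4))
for n,c in [("scene",(300,205,440,305)),("side",(230,235,345,335))]:
    i=cv2.imread(f"pics/{n}0.png")[c[1]:c[3],c[0]:c[2]]; cv2.imwrite(f"pics/{n}0z.png",cv2.resize(i,None,fx=5,fy=5,interpolation=cv2.INTER_CUBIC))
cv2.imwrite("pics/w1z.png",cv2.resize(cv2.imread("pics/wrist1.png")[40:300,170:490],None,fx=2.3,fy=2.3,interpolation=cv2.INTER_CUBIC))
E
```

```text
top [0.4523 0.1041 0.106 ] [0.4178 0.1036 0.112 ] 0.0344
left [0.5386 0.044  0.106 ] [0.5766 0.0457 0.112 ] 0.038
right [0.5084 0.1896 0.106 ] [0.5159 0.2304 0.112 ] 0.0414
```

View pics/scene0z.png

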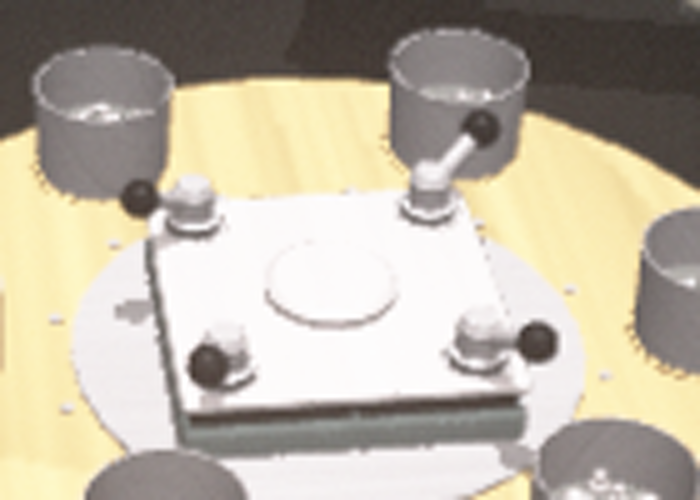

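View pics/side0z.png

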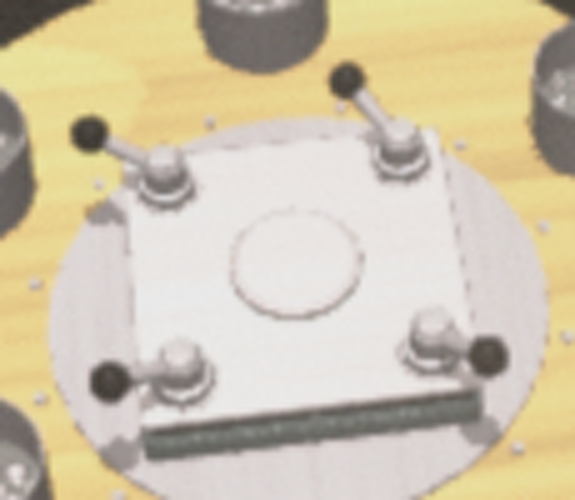

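View pics/w1z.png

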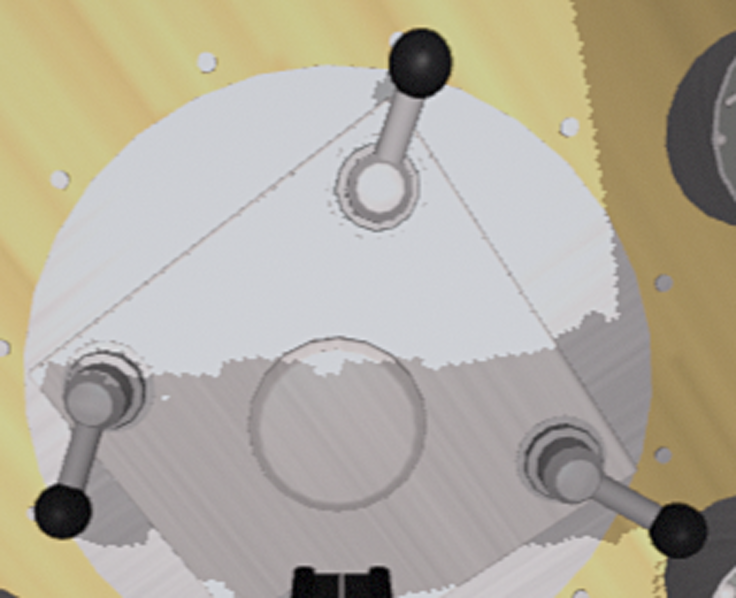

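```bash
python3 - <<'E'
from geo import *
import pickle
from scipy.optimize import least_squares
s,im=pickle.load(open("w1.pkl","rb"))
obs={"A":[("w",(464.8,270.4)),("scene",(407.6,273.2)),("side",(251.8,311.2))],
"B":[("w",(352.6,67.4)),("scene",(396.2,230.4)),("side",(327.4,306.2))],
"C":[("w",(197.4,262.2)),("scene",(328.2,244.4)),("side",(248+51.4,250.8))],
"D":[("scene",(341.4,278.4)),("side",(248,261.6))]}
P={}
for k,o in obs.items():
    A=np.zeros((3,3));b=np.zeros(3)
    R=[]
    for n,uv in o:
        r=ray_w(s,uv) if n=="w" else ray_f(n,uv)
        d=r[1]/np.linalg.norm(r[1]);M=np.eye(3)-np.outer(d,d);w=3 if n=="w" else 1
        A+=w*M;b+=w*M@r[0];R.append((r[0],d))
    P[k]=np.linalg.solve(A,b)
    print(k,P[k].round(4),[np.linalg.norm(np.cross(P[k]-o_,d)).round(4) for o_,d in R])
fl={"A":(414.3,240),"B":(333.9,121.7),"C":(216.5,209.6)}
F={k:atz(ray_w(s,v),.085) for k,v in fl.items()}
print({k:v.round(4) for k,v in F.items()})
names="ABCD" ; ang0={"A":0,"B":90,"C":180,"D":270}
def studs(p):
    return {k:p[:2]+0.0778*np.array([np.cos(p[2]+i*np.pi/2),np.sin(p[2]+i*np.pi/2)]) for i,k in enumerate(names)}
def res(p):
    S=studs(p);r=[]
    for k in names: r.append((np.linalg.norm(P[k][:2]-S[k])-.034)*(1 if k!="D" else .5))
    for k in F: r+=list((F[k][:2]-S[k])*.7)
    return r
q=least_squares(res,[.527,.122,np.radians(105)])
print(q.x,np.degrees(q.x[2]),np.round(q.fun,4))
S=studs(q.x)
for k in names:
    d=P[k][:2]-S[k];print(k,S[k].round(4),P[k][:2].round(4),np.degrees(np.arctan2(d[1],d[0])).round(1),np.linalg.norm(d).round(4))
E
```

```text
A [0.5159 0.2302 0.112 ] [np.float64(0.0003), np.float64(0.0009), np.float64(0.0011)]
B [0.417  0.1038 0.1118] [np.float64(0.0003), np.float64(0.0009), np.float64(0.0009)]
C [0.5756 0.0461 0.1131] [np.float64(0.0005), np.float64(0.0012), np.float64(0.0017)]
D [0.6311 0.1532 0.1103] [np.float64(0.0012), np.float64(0.0012)]
{'A': array([0.5129, 0.1956, 0.085 ]), 'B': array([0.4517, 0.1054, 0.085 ]), 'C': array([0.5424, 0.0439, 0.085 ])}
[0.52749031 0.11977079 1.75800889] 100.72648983439109 [ 0.0002  0.0001 -0.0002 -0.0005 -0.0001 -0.0004  0.0004  0.0001  0.0003
  0.0004]
A [0.513  0.1962] [0.5159 0.2302] 85.2 0.0342
B [0.451  0.1053] [0.417  0.1038] -177.5 0.0341
C [0.542  0.0433] [0.5756 0.0461] 4.7 0.0338
D [0.6039 0.1343] [0.6311 0.1532] 34.9 0.0331
```

```bash
cat > plan.py <<'E'
import sys,numpy as np
from plant import arm
S={"A":(.5130,.1962),"B":(.4510,.1053),"C":(.5420,.0433),"D":(.6039,.1343)}
H=0.0095
def appr(k,th,thm,sgn,gap=8.,z=.123):
    s=arm.observe();R=s["tcp_rot"];p=s["ee_pos"]
    n=np.radians(thm-90);n=np.array([np.cos(n),np.sin(n)]);r=np.array([np.cos(np.radians(thm)),np.sin(np.radians(thm))])
    t=np.array(S[k])+.033*r+n*(.034*np.sin(np.radians(thm-th))-.009-H-gap/1e3)
    phi=thm-90+(0 if sgn>0 else 180)
    yaw=np.degrees(np.arctan2(R[1,0],R[0,0]))
    d=(phi-yaw+180)%360-180
    j1,j6=s["joint_positions"][[0,5]]
    q=lambda zz:np.round(R.T@(np.array([t[0],t[1],zz])-p)/.3,3)
    print("target",t.round(4),"phi",phi%360,"dyaw",d.round(1),"az",round(-d/90,3),"j6 about",round(j6+d,0))
    print("high",q(.158),"low",q(z),"first lift tz",round(-(.158-p[2])/.3,3))
def state(k,thm,sgn,z=None):
    s=arm.observe();R=s["tcp_rot"];p=s["ee_pos"]
    n=np.radians(thm-90);n=np.array([np.cos(n),np.sin(n)])
    x=(p[:2]-np.array(S[k]))@n+.009+H
    f=s["ft_force"]
    th=thm-np.degrees(np.arcsin(np.clip(x/.034,-1,1)))
    r=.034*np.array([np.cos(np.radians(th)),np.sin(np.radians(th))])
    tau=-(r[0]*f[1]-r[1]*f[0])   # reaction on tool: positive when tool pushes clockwise?
    print(f"t={s['time']:.2f} z={p[2]:.4f} lever th={th:.1f} F={np.round(f,1)} Fn={f[:2]@n:.1f} torque_cw={-tau:.3f} yaw={np.degrees(np.arctan2(R[1,0],R[0,0])):.1f}")
if __name__=="__main__":
    a=sys.argv
    if a[1]=="a": appr(a[2],*map(float,a[3:]))
    else: state(a[2],*map(float,a[3:]))
E
python3 plan.py a B 182.5 165 -1
```

```text
target [0.4096 0.0784] phi 255.0 dyaw 54.9 az -0.61 j6 about -45.0
high [0.427 0.    0.299] low [ 0.427 -0.     0.416] first lift tz 0.3
```

```bash
python3 -m creep '[{"tx":0.1,"ty":0,"tz":0.05,"ax":0,"ay":0,"az":-0.11,"claw":0},{"tx":0.2,"ty":0,"tz":0.1,"ax":0,"ay":0,"az":-0.22,"claw":0},{"tx":0.3,"ty":0,"tz":0.15,"ax":0,"ay":0,"az":-0.33,"claw":0},{"tx":0.4,"ty":0,"tz":0.2,"ax":0,"ay":0,"az":-0.44,"claw":0},{"tx":0.427,"ty":0,"tz":0.25,"ax":0,"ay":0,"az":-0.55,"claw":0},{"tx":0.427,"ty":0,"tz":0.299,"ax":0,"ay":0,"az":-0.61,"claw":0},{"tx":0.427,"ty":0,"tz":0.299,"ax":0,"ay":0,"az":-0.61,"claw":0},{"tx":0.427,"ty":0,"tz":0.36,"ax":0,"ay":0,"az":-0.61,"claw":0},{"tx":0.427,"ty":0,"tz":0.416,"ax":0,"ay":0,"az":-0.61,"claw":0},{"tx":0.427,"ty":0,"tz":0.416,"ax":0,"ay":0,"az":-0.61,"claw":0}]'; python3 plan.py s B 165 -1
python3 - <<'E'
from plant import *
import cv2
cv2.imwrite("pics/wrist2.png",read_camera("wrist")[:,:,::-1])
i=read_camera("side")[:,:,::-1][220:340,200:360];cv2.imwrite("pics/side2.png",cv2.resize(i,None,fx=5,fy=5))
E
```

```text
time: 4.25
ee_pos: [0.4094, 0.0781, 0.1228]
tcp_rot: [[-0.26, -0.966, -0.001], [-0.966, 0.26, -0.0], [0.001, 0.001, -1.0]]
ft_force: [-0.6, 0.3, -0.3]
finger_gap: 0.008
t=4.25 z=0.1228 lever th=198.0 F=[-0.6  0.3 -0.3] Fn=0.2 torque_cw=-0.016 yaw=-105.1
```

View pics/wrist2.png

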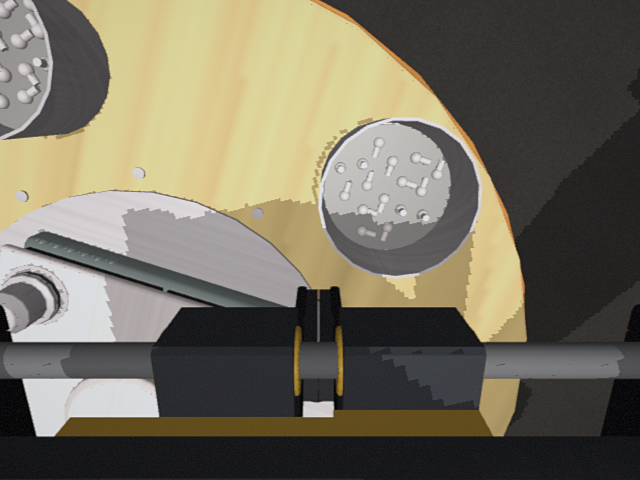

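View pics/side2.png

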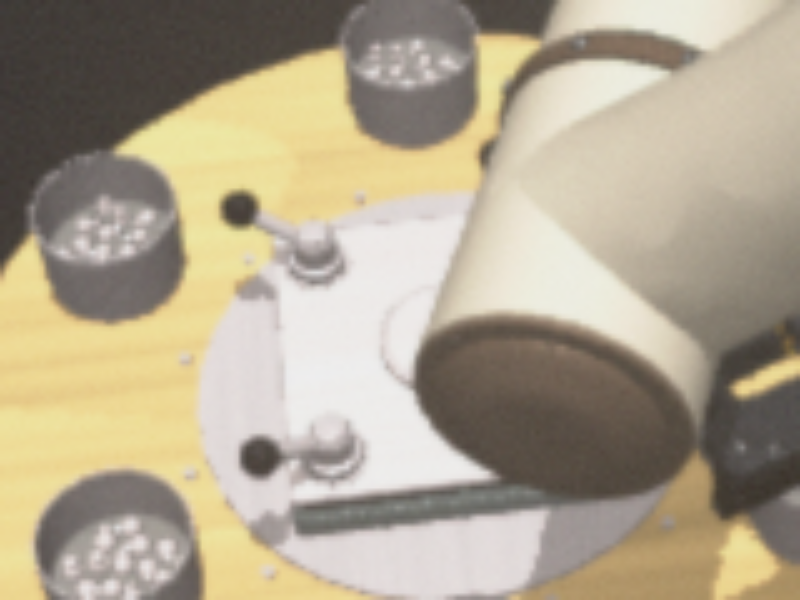

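```bash
python3 -m creep '[{"tx":-0.02,"ty":0,"tz":0,"ax":0,"ay":0,"az":0,"claw":0},{"tx":-0.03,"ty":0,"tz":0,"ax":0,"ay":0,"az":0,"claw":0},{"tx":-0.04,"ty":0,"tz":0,"ax":0,"ay":0,"az":0,"claw":0},{"tx":-0.05,"ty":0,"tz":0,"ax":0,"ay":0,"az":0,"claw":0},{"tx":-0.06,"ty":0,"tz":0,"ax":0,"ay":0,"az":0,"claw":0},{"tx":-0.07,"ty":0,"tz":0,"ax":0,"ay":0,"az":0,"claw":0},{"tx":-0.08,"ty":0,"tz":0,"ax":0,"ay":0,"az":0,"claw":0},{"tx":-0.088,"ty":0,"tz":0,"ax":0,"ay":0,"az":0,"claw":0},{"tx":-0.088,"ty":0,"tz":0,"ax":0,"ay":0,"az":0,"claw":0},{"tx":-0.088,"ty":0,"tz":0,"ax":0,"ay":0,"az":0,"claw":0}]'; python3 plan.py s B 165 -1
python3 plan.py a D 35 17.5 1
python3 - <<'E'
from plant import *
import cv2
cv2.imwrite("pics/wrist3.png",read_camera("wrist")[:,:,::-1])
i=read_camera("side")[:,:,::-1][220:340,200:360];cv2.imwrite("pics/side3.png",cv2.resize(i,None,fx=5,fy=5))
E
```

```text
time: 5.6
ee_pos: [0.4176, 0.1044, 0.1241]
tcp_rot: [[-0.259, -0.966, 0.002], [-0.966, 0.259, 0.002], [-0.002, -0.002, -1.0]]
ft_force: [-1.4, -0.9, -0.5]
finger_gap: 0.009
t=5.60 z=0.1241 lever th=149.7 F=[-1.4 -0.9 -0.5] Fn=-1.2 torque_cw=0.050 yaw=-105.0
target [0.6243 0.1792] phi 287.5 dyaw 32.5 az -0.361 j6 about -18.0
high [-0.42  -0.601 -0.111] low [-0.419 -0.601  0.006] first lift tz -0.113
```

View pics/wrist3.png

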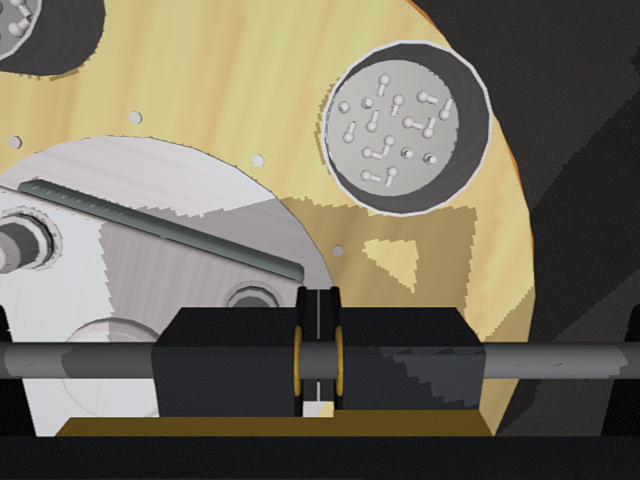

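View pics/side3.png

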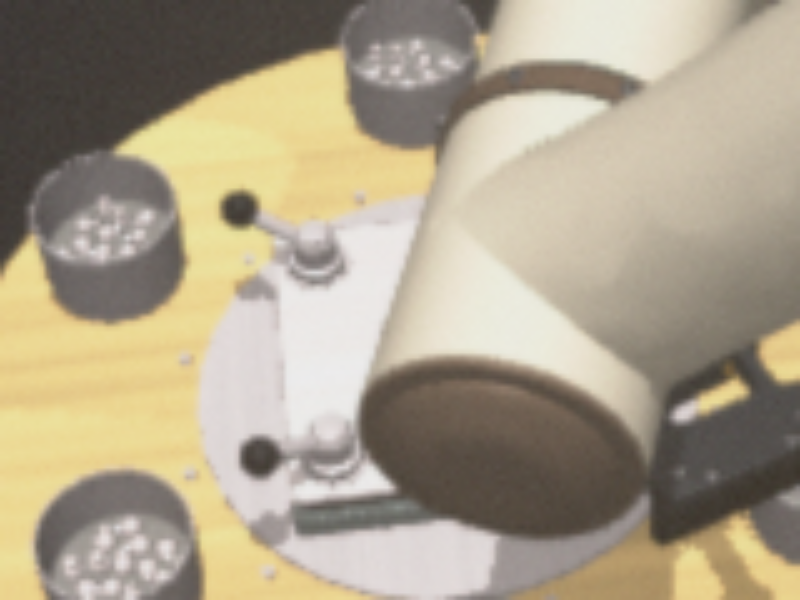

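```bash
python3 -m creep '[{"tx":0.015,"ty":0,"tz":-0.03,"ax":0,"ay":0,"az":0,"claw":0},{"tx":0.015,"ty":0,"tz":-0.113,"ax":0,"ay":0,"az":0,"claw":0},{"tx":-0.07,"ty":-0.13,"tz":-0.113,"ax":0,"ay":0,"az":-0.1,"claw":0},{"tx":-0.17,"ty":-0.26,"tz":-0.113,"ax":0,"ay":0,"az":-0.2,"claw":0},{"tx":-0.27,"ty":-0.4,"tz":-0.113,"ax":0,"ay":0,"az":-0.3,"claw":0},{"tx":-0.37,"ty":-0.54,"tz":-0.113,"ax":0,"ay":0,"az":-0.361,"claw":0},{"tx":-0.42,"ty":-0.601,"tz":-0.112,"ax":0,"ay":0,"az":-0.361,"claw":0},{"tx":-0.42,"ty":-0.601,"tz":-0.11,"ax":0,"ay":0,"az":-0.361,"claw":0},{"tx":-0.42,"ty":-0.601,"tz":0.006,"ax":0,"ay":0,"az":-0.361,"claw":0},{"tx":-0.42,"ty":-0.601,"tz":0.006,"ax":0,"ay":0,"az":-0.361,"claw":0}]'; python3 plan.py s D 17.5 1
python3 - <<'E'
from plant import *
import cv2
cv2.imwrite("pics/wrist4.png",read_camera("wrist")[:,:,::-1])
i=read_camera("side")[:,:,::-1][220:340,200:360];cv2.imwrite("pics/side4.png",cv2.resize(i,None,fx=5,fy=5))
E
```

```text
time: 6.95
ee_pos: [0.622, 0.1782, 0.121]
tcp_rot: [[0.3, -0.954, -0.003], [-0.954, -0.3, -0.001], [-0.0, 0.003, -1.0]]
ft_force: [0.4, -0.6, -0.4]
finger_gap: 0.004
t=6.95 z=0.1210 lever th=49.3 F=[ 0.4 -0.6 -0.4] Fn=0.7 torque_cw=-0.024 yaw=-72.6
```

View pics/wrist4.png

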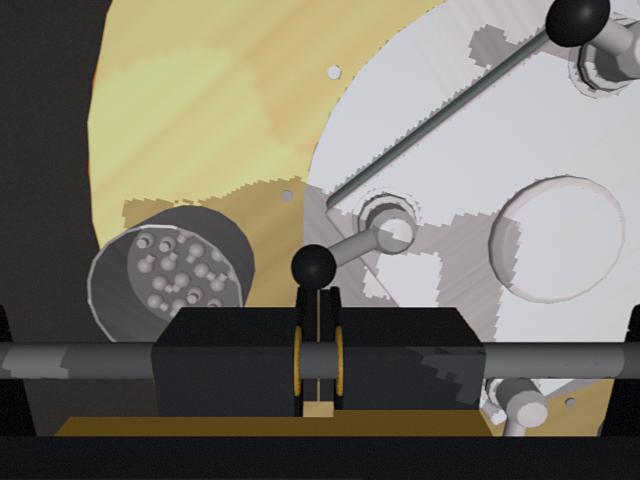

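View pics/side4.png

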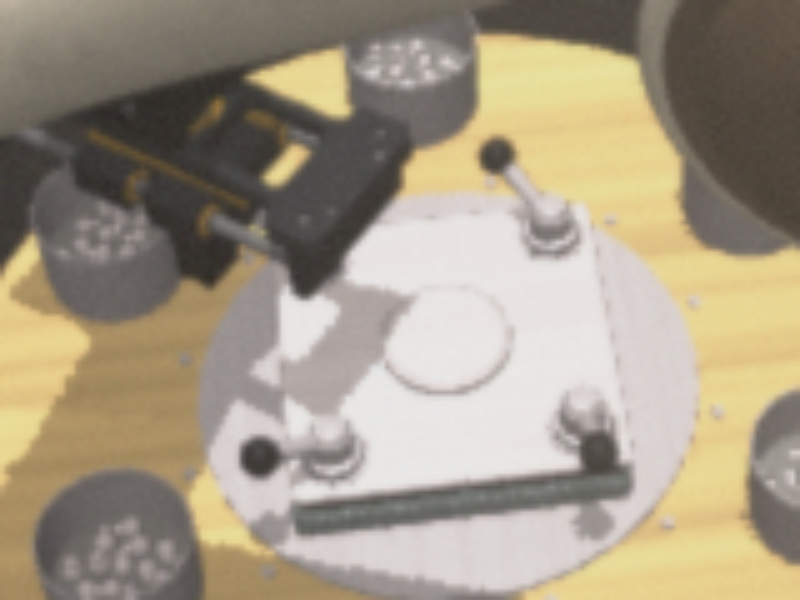

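```bash
cat >> geo.py <<'E'
from plan import S
def lev(k,r,z=.111):
    P=atz(r,z)[:2]-np.array(S[k]); return np.degrees(np.arctan2(P[1],P[0])).round(1)%360, np.linalg.norm(P).round(4)
E
python3 -c "
from geo import *
print(lev('B',ray_f('side',(327.4,306.2)),.112),lev('B',ray_f('side',(319.6,309.6))))
from plant import arm
s=arm.observe(); print(lev('D',ray_w(s,(313.5,267)),.112))"
```

```text
(np.float64(183.8), np.float64(0.0345)) (np.float64(152.1), np.float64(0.0329))
(np.float64(36.1), np.float64(0.0373))
```

```bash
sed -i 's/^H=.*/H=0.010/' plan.py; python3 -m creep '[{"tx":0.02,"ty":0,"tz":0,"ax":0,"ay":0,"az":0,"claw":0},{"tx":0.03,"ty":0,"tz":0,"ax":0,"ay":0,"az":0,"claw":0},{"tx":0.04,"ty":0,"tz":0,"ax":0,"ay":0,"az":0,"claw":0},{"tx":0.05,"ty":0,"tz":0,"ax":0,"ay":0,"az":0,"claw":0},{"tx":0.06,"ty":0,"tz":0,"ax":0,"ay":0,"az":0,"claw":0},{"tx":0.07,"ty":0,"tz":0,"ax":0,"ay":0,"az":0,"claw":0},{"tx":0.08,"ty":0,"tz":0,"ax":0,"ay":0,"az":0,"claw":0},{"tx":0.088,"ty":0,"tz":0,"ax":0,"ay":0,"az":0,"claw":0},{"tx":0.088,"ty":0,"tz":0,"ax":0,"ay":0,"az":0,"claw":0},{"tx":0.088,"ty":0,"tz":0,"ax":0,"ay":0,"az":0,"claw":0}]'; python3 plan.py s D 17.5 1
python3 plan.py a A 85 67.5 1
python3 - <<'E'
from plant import *
import cv2
cv2.imwrite("pics/wrist5.png",read_camera("wrist")[:,:,::-1])
E
```

```text
time: 8.3
ee_pos: [0.6321, 0.1537, 0.124]
tcp_rot: [[0.301, -0.954, 0.003], [-0.954, -0.301, 0.001], [-0.0, -0.003, -1.0]]
ft_force: [0.7, 1.5, 0.2]
finger_gap: 0.003
t=8.30 z=0.1240 lever th=2.2 F=[0.7 1.5 0.2] Fn=-1.2 torque_cw=0.049 yaw=-72.5
target [0.4912 0.2409] phi 337.5 dyaw 50.0 az -0.556 j6 about 40.0
high [-0.419  0.36  -0.114] low [-0.419  0.36   0.002] first lift tz -0.113
```

View pics/wrist5.png

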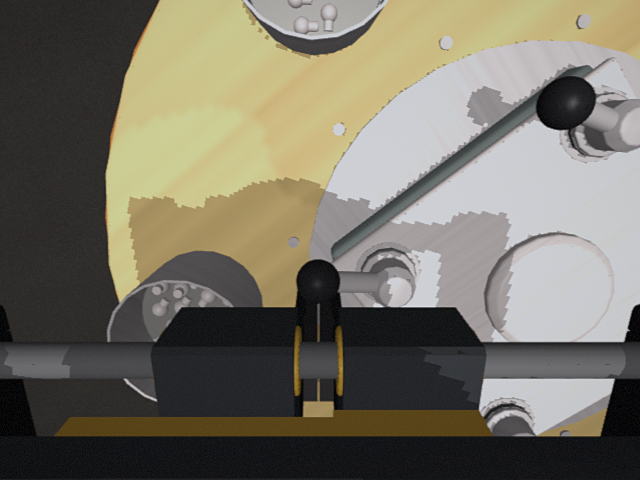

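```bash
python3 -m creep '[{"tx":-0.015,"ty":0,"tz":-0.03,"ax":0,"ay":0,"az":0,"claw":0},{"tx":-0.02,"ty":0,"tz":-0.115,"ax":0,"ay":0,"az":-0.05,"claw":0},{"tx":-0.1,"ty":0.08,"tz":-0.115,"ax":0,"ay":0,"az":-0.16,"claw":0},{"tx":-0.19,"ty":0.16,"tz":-0.115,"ax":0,"ay":0,"az":-0.27,"claw":0},{"tx":-0.28,"ty":0.24,"tz":-0.115,"ax":0,"ay":0,"az":-0.38,"claw":0},{"tx":-0.37,"ty":0.32,"tz":-0.115,"ax":0,"ay":0,"az":-0.49,"claw":0},{"tx":-0.419,"ty":0.36,"tz":-0.115,"ax":0,"ay":0,"az":-0.556,"claw":0},{"tx":-0.419,"ty":0.36,"tz":-0.11,"ax":0,"ay":0,"az":-0.556,"claw":0},{"tx":-0.419,"ty":0.36,"tz":0.002,"ax":0,"ay":0,"az":-0.556,"claw":0},{"tx":-0.419,"ty":0.36,"tz":0.002,"ax":0,"ay":0,"az":-0.556,"claw":0}]'; python3 plan.py s A 67.5 1
python3 -m creep '[{"tx":0.02,"ty":0,"tz":0,"ax":0,"ay":0,"az":0,"claw":0},{"tx":0.03,"ty":0,"tz":0,"ax":0,"ay":0,"az":0,"claw":0},{"tx":0.04,"ty":0,"tz":0,"ax":0,"ay":0,"az":0,"claw":0},{"tx":0.05,"ty":0,"tz":0,"ax":0,"ay":0,"az":0,"claw":0},{"tx":0.06,"ty":0,"tz":0,"ax":0,"ay":0,"az":0,"claw":0},{"tx":0.07,"ty":0,"tz":0,"ax":0,"ay":0,"az":0,"claw":0},{"tx":0.08,"ty":0,"tz":0,"ax":0,"ay":0,"az":0,"claw":0},{"tx":0.088,"ty":0,"tz":0,"ax":0,"ay":0,"az":0,"claw":0},{"tx":0.088,"ty":0,"tz":0,"ax":0,"ay":0,"az":0,"claw":0},{"tx":0.088,"ty":0,"tz":0,"ax":0,"ay":0,"az":0,"claw":0}]'; python3 plan.py s A 67.5 1
python3 plan.py a C 4.7 -12.5 1
python3 - <<'E'
from plant import *
import cv2
cv2.imwrite("pics/wrist6.png",read_camera("wrist")[:,:,::-1])
E
```

```text
time: 9.6
ee_pos: [0.4902, 0.2395, 0.1212]
tcp_rot: [[0.923, -0.384, -0.002], [-0.384, -0.923, -0.003], [-0.001, 0.003, -1.0]]
ft_force: [-1.0, -0.0, 0.4]
finger_gap: 0.001
t=9.60 z=0.1212 lever th=100.7 F=[-1.  -0.   0.4] Fn=-0.9 torque_cw=0.033 yaw=-22.6
time: 10.85
ee_pos: [0.5143, 0.2287, 0.121]
tcp_rot: [[0.923, -0.384, -0.003], [-0.384, -0.923, -0.004], [-0.001, 0.005, -1.0]]
ft_force: [-0.2, 2.3, 0.3]
finger_gap: 0.008
t=10.85 z=0.1210 lever th=54.3 F=[-0.2  2.3  0.3] Fn=-1.0 torque_cw=0.051 yaw=-22.6
target [0.5822 0.0723] phi 257.5 dyaw -79.9 az 0.888 j6 about -53.0
high [ 0.409  0.395 -0.122] low [ 0.409  0.394 -0.005] first lift tz -0.123
```

View pics/wrist6.png

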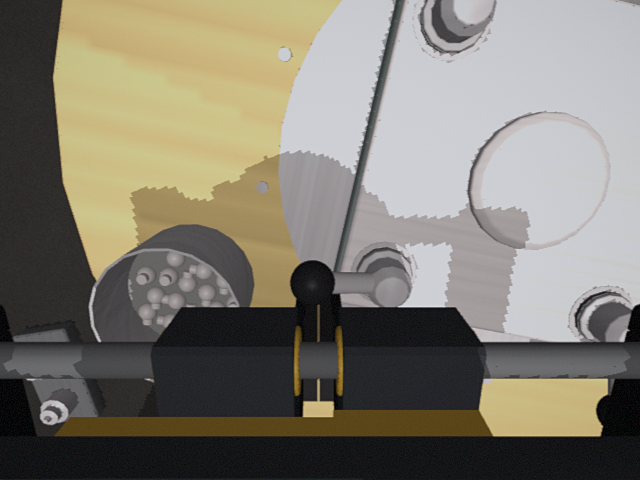

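```bash
python3 -m creep '[{"tx":-0.025,"ty":0,"tz":-0.04,"ax":0,"ay":0,"az":0.05,"claw":0},{"tx":-0.025,"ty":0,"tz":-0.125,"ax":0,"ay":0,"az":0.16,"claw":0},{"tx":0.07,"ty":0.1,"tz":-0.125,"ax":0,"ay":0,"az":0.275,"claw":0},{"tx":0.17,"ty":0.2,"tz":-0.125,"ax":0,"ay":0,"az":0.39,"claw":0},{"tx":0.27,"ty":0.29,"tz":-0.125,"ax":0,"ay":0,"az":0.505,"claw":0},{"tx":0.36,"ty":0.36,"tz":-0.125,"ax":0,"ay":0,"az":0.62,"claw":0},{"tx":0.409,"ty":0.395,"tz":-0.125,"ax":0,"ay":0,"az":0.735,"claw":0},{"tx":0.409,"ty":0.395,"tz":-0.122,"ax":0,"ay":0,"az":0.85,"claw":0},{"tx":0.409,"ty":0.395,"tz":-0.005,"ax":0,"ay":0,"az":0.888,"claw":0},{"tx":0.409,"ty":0.395,"tz":-0.005,"ax":0,"ay":0,"az":0.888,"claw":0}]'; python3 plan.py s C -12.5 1
python3 -m creep '[{"tx":0.02,"ty":0,"tz":0,"ax":0,"ay":0,"az":0,"claw":0},{"tx":0.03,"ty":0,"tz":0,"ax":0,"ay":0,"az":0,"claw":0},{"tx":0.04,"ty":0,"tz":0,"ax":0,"ay":0,"az":0,"claw":0},{"tx":0.05,"ty":0,"tz":0,"ax":0,"ay":0,"az":0,"claw":0},{"tx":0.06,"ty":0,"tz":0,"ax":0,"ay":0,"az":0,"claw":0},{"tx":0.07,"ty":0,"tz":0,"ax":0,"ay":0,"az":0,"claw":0},{"tx":0.08,"ty":0,"tz":0,"ax":0,"ay":0,"az":0,"claw":0},{"tx":0.088,"ty":0,"tz":0,"ax":0,"ay":0,"az":0,"claw":0},{"tx":0.088,"ty":0,"tz":0,"ax":0,"ay":0,"az":0,"claw":0},{"tx":0.088,"ty":0,"tz":0,"ax":0,"ay":0,"az":0,"claw":0}]'; python3 plan.py s C -12.5 1
python3 plan.py a B 151 133 -1
python3 - <<'E'
from plant import *
import cv2
cv2.imwrite("pics/wrist7.png",read_camera("wrist")[:,:,::-1])
i=read_camera("side")[:,:,::-1][220:340,200:360];cv2.imwrite("pics/side7.png",cv2.resize(i,None,fx=5,fy=5))
E
```

```text
time: 12.15
ee_pos: [0.5792, 0.0706, 0.1201]
tcp_rot: [[-0.217, -0.976, -0.011], [-0.976, 0.217, -0.007], [0.009, 0.009, -1.0]]
ft_force: [-0.4, -0.2, 0.0]
finger_gap: 0.005
t=12.15 z=0.1201 lever th=15.1 F=[-0.4 -0.2  0. ] Fn=0.3 torque_cw=-0.005 yaw=-102.5
time: 13.4
ee_pos: [0.5727, 0.0445, 0.12]
tcp_rot: [[-0.217, -0.976, -0.013], [-0.976, 0.217, -0.008], [0.01, 0.011, -1.0]]
ft_force: [-0.4, 1.2, 1.2]
finger_gap: 0.006
t=13.40 z=0.1200 lever th=-31.6 F=[-0.4  1.2  1.2] Fn=-1.1 torque_cw=0.027 yaw=-102.6
target [0.4011 0.1039] phi 223.0 dyaw -34.4 az 0.383 j6 about -68.0
high [-0.067  0.603 -0.121] low [-0.069  0.601 -0.004] first lift tz -0.127
```

View pics/wrist7.png

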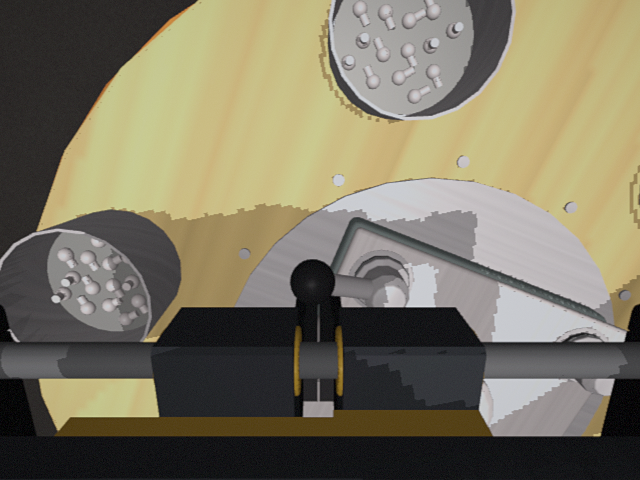

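View pics/side7.png

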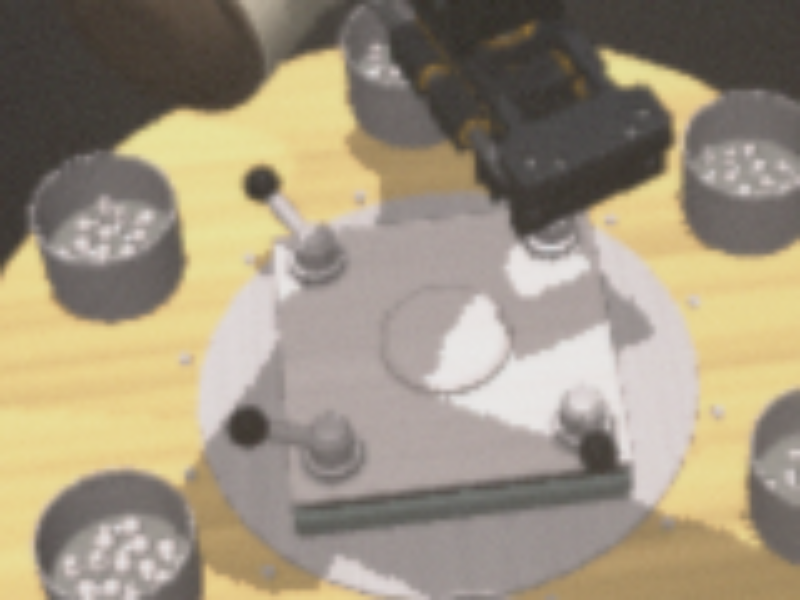

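```bash
python3 plan.py a B 151 136 -1 6 .124
```

```text
target [0.4038 0.1039] phi 226.0 dyaw -31.5 az 0.349 j6 about -65.0
high [-0.069  0.594 -0.121] low [-0.07   0.593 -0.008] first lift tz -0.127
```

```bash
python3 -m creep '[{"tx":-0.025,"ty":0,"tz":-0.04,"ax":0.007,"ay":-0.006,"az":0,"claw":0},{"tx":-0.025,"ty":0,"tz":-0.127,"ax":0.007,"ay":-0.006,"az":0.04,"claw":0},{"tx":-0.035,"ty":0.13,"tz":-0.126,"ax":0.007,"ay":-0.006,"az":0.15,"claw":0},{"tx":-0.045,"ty":0.27,"tz":-0.125,"ax":0.007,"ay":-0.006,"az":0.25,"claw":0},{"tx":-0.055,"ty":0.42,"tz":-0.123,"ax":0.007,"ay":-0.006,"az":0.349,"claw":0},{"tx":-0.065,"ty":0.54,"tz":-0.121,"ax":0.007,"ay":-0.006,"az":0.349,"claw":0},{"tx":-0.07,"ty":0.593,"tz":-0.121,"ax":0.007,"ay":-0.006,"az":0.349,"claw":0},{"tx":-0.07,"ty":0.593,"tz":-0.115,"ax":0.007,"ay":-0.006,"az":0.349,"claw":0},{"tx":-0.07,"ty":0.593,"tz":-0.008,"ax":0.007,"ay":-0.006,"az":0.349,"claw":0},{"tx":-0.07,"ty":0.593,"tz":-0.008,"ax":0.007,"ay":-0.006,"az":0.349,"claw":0}]'; python3 plan.py s B 136 -1
```

```text
time: 14.75
ee_pos: [0.4035, 0.103, 0.1227]
tcp_rot: [[-0.695, -0.719, -0.003], [-0.719, 0.695, -0.007], [0.007, -0.003, -1.0]]
ft_force: [0.1, -0.3, -0.3]
finger_gap: 0.006
t=14.75 z=0.1227 lever th=163.4 F=[ 0.1 -0.3 -0.3] Fn=-0.2 torque_cw=0.009 yaw=-134.0
```

```bash
python3 -m creep '[{"tx":-0.02,"ty":0,"tz":0,"ax":0,"ay":0,"az":0,"claw":0},{"tx":-0.03,"ty":0,"tz":0,"ax":0,"ay":0,"az":0,"claw":0},{"tx":-0.04,"ty":0,"tz":0,"ax":0,"ay":0,"az":0,"claw":0},{"tx":-0.05,"ty":0,"tz":0,"ax":0,"ay":0,"az":0,"claw":0},{"tx":-0.06,"ty":0,"tz":0,"ax":0,"ay":0,"az":0,"claw":0},{"tx":-0.07,"ty":0,"tz":0,"ax":0,"ay":0,"az":0,"claw":0},{"tx":-0.077,"ty":0,"tz":0,"ax":0,"ay":0,"az":0,"claw":0},{"tx":-0.08,"ty":0,"tz":0,"ax":0,"ay":0,"az":0,"claw":0},{"tx":-0.08,"ty":0,"tz":0,"ax":0,"ay":0,"az":0,"claw":0},{"tx":-0.08,"ty":0,"tz":0,"ax":0,"ay":0,"az":0,"claw":0}]'; python3 plan.py s B 136 -1; python3 plan.py a D 3 -11 1 7 .124
```

```text
time: 16.0
ee_pos: [0.4198, 0.1201, 0.1224]
tcp_rot: [[-0.695, -0.719, -0.003], [-0.719, 0.695, -0.008], [0.008, -0.003, -1.0]]
ft_force: [-4.3, -0.8, -1.2]
finger_gap: 0.005
t=16.00 z=0.1224 lever th=122.4 F=[-4.3 -0.8 -1.2] Fn=-3.6 torque_cw=0.139 yaw=-134.0
target [0.6428 0.1616] phi 259.0 dyaw 33.0 az -0.367 j6 about -49.0
high [-0.615 -0.439 -0.122] low [-0.616 -0.438 -0.009] first lift tz -0.119
```

```bash
python3 -m creep '[{"tx":0.02,"ty":0,"tz":-0.04,"ax":-0.002,"ay":-0.005,"az":0,"claw":0},{"tx":0.015,"ty":-0.02,"tz":-0.12,"ax":-0.002,"ay":-0.005,"az":-0.04,"claw":0},{"tx":-0.1,"ty":-0.11,"tz":-0.12,"ax":-0.002,"ay":-0.005,"az":-0.14,"claw":0},{"tx":-0.24,"ty":-0.2,"tz":-0.12,"ax":-0.002,"ay":-0.005,"az":-0.24,"claw":0},{"tx":-0.38,"ty":-0.29,"tz":-0.12,"ax":-0.002,"ay":-0.005,"az":-0.34,"claw":0},{"tx":-0.52,"ty":-0.38,"tz":-0.122,"ax":-0.002,"ay":-0.005,"az":-0.367,"claw":0},{"tx":-0.615,"ty":-0.438,"tz":-0.122,"ax":-0.002,"ay":-0.005,"az":-0.367,"claw":0},{"tx":-0.616,"ty":-0.438,"tz":-0.12,"ax":-0.002,"ay":-0.005,"az":-0.367,"claw":0},{"tx":-0.616,"ty":-0.438,"tz":-0.009,"ax":-0.002,"ay":-0.005,"az":-0.367,"claw":0},{"tx":-0.616,"ty":-0.438,"tz":-0.009,"ax":-0.002,"ay":-0.005,"az":-0.367,"claw":0}]'; python3 plan.py s D -11 1
```

```text
time: 17.25
ee_pos: [0.6413, 0.161, 0.1228]
tcp_rot: [[-0.191, -0.982, -0.006], [-0.982, 0.191, -0.001], [0.002, 0.005, -1.0]]
ft_force: [0.0, 0.1, -1.0]
finger_gap: 0.003
t=17.25 z=0.1228 lever th=13.9 F=[ 0.   0.1 -1. ] Fn=-0.1 torque_cw=0.004 yaw=-101.0
```

```bash
python3 -m creep '[{"tx":0.02,"ty":0,"tz":0,"ax":0,"ay":0,"az":0,"claw":0},{"tx":0.03,"ty":0,"tz":0,"ax":0,"ay":0,"az":0,"claw":0},{"tx":0.04,"ty":0,"tz":0,"ax":0,"ay":0,"az":0,"claw":0},{"tx":0.05,"ty":0,"tz":0,"ax":0,"ay":0,"az":0,"claw":0},{"tx":0.06,"ty":0,"tz":0,"ax":0,"ay":0,"az":0,"claw":0},{"tx":0.07,"ty":0,"tz":0,"ax":0,"ay":0,"az":0,"claw":0},{"tx":0.075,"ty":0,"tz":0,"ax":0,"ay":0,"az":0,"claw":0},{"tx":0.075,"ty":0,"tz":0,"ax":0,"ay":0,"az":0,"claw":0},{"tx":0.075,"ty":0,"tz":0,"ax":0,"ay":0,"az":0,"claw":0},{"tx":0.075,"ty":0,"tz":0,"ax":0,"ay":0,"az":0,"claw":0}]'; python3 plan.py s D -11 1; python3 plan.py a A 54 40 1 7 .124
```

```text
time: 18.5
ee_pos: [0.639, 0.1398, 0.1244]
tcp_rot: [[-0.19, -0.982, 0.0], [-0.982, 0.19, 0.001], [-0.001, 0.0, -1.0]]
ft_force: [3.6, 3.3, 1.3]
finger_gap: 0.008
t=18.50 z=0.1244 lever th=-22.7 F=[3.6 3.3 1.3] Fn=-3.9 torque_cw=0.151 yaw=-101.0
target [0.5163 0.2436] phi 310.0 dyaw 51.0 az -0.566 j6 about 14.0
high [-0.262  0.467 -0.112] low [-0.262  0.467  0.002] first lift tz -0.112
```

```bash
python3 -m creep '[{"tx":-0.02,"ty":0,"tz":-0.04,"ax":0,"ay":0,"az":0,"claw":0},{"tx":-0.03,"ty":0.02,"tz":-0.113,"ax":0,"ay":0,"az":-0.07,"claw":0},{"tx":-0.08,"ty":0.12,"tz":-0.113,"ax":0,"ay":0,"az":-0.18,"claw":0},{"tx":-0.13,"ty":0.22,"tz":-0.113,"ax":0,"ay":0,"az":-0.29,"claw":0},{"tx":-0.19,"ty":0.32,"tz":-0.113,"ax":0,"ay":0,"az":-0.4,"claw":0},{"tx":-0.24,"ty":0.42,"tz":-0.113,"ax":0,"ay":0,"az":-0.51,"claw":0},{"tx":-0.262,"ty":0.467,"tz":-0.113,"ax":0,"ay":0,"az":-0.566,"claw":0},{"tx":-0.262,"ty":0.467,"tz":-0.11,"ax":0,"ay":0,"az":-0.566,"claw":0},{"tx":-0.262,"ty":0.467,"tz":0.002,"ax":0,"ay":0,"az":-0.566,"claw":0},{"tx":-0.262,"ty":0.467,"tz":0.002,"ax":0,"ay":0,"az":-0.566,"claw":0}]'; python3 plan.py s A 40 1
```

```text
time: 19.75
ee_pos: [0.5152, 0.2417, 0.1219]
tcp_rot: [[0.641, -0.768, -0.005], [-0.768, -0.641, -0.003], [-0.001, 0.006, -1.0]]
ft_force: [-0.8, -0.3, -0.0]
finger_gap: 0.004
t=19.75 z=0.1219 lever th=65.2 F=[-0.8 -0.3 -0. ] Fn=-0.3 torque_cw=0.021 yaw=-50.2
```

```bash
python3 -m creep '[{"tx":0.02,"ty":0,"tz":0,"ax":0,"ay":0,"az":0,"claw":0},{"tx":0.03,"ty":0,"tz":0,"ax":0,"ay":0,"az":0,"claw":0},{"tx":0.04,"ty":0,"tz":0,"ax":0,"ay":0,"az":0,"claw":0},{"tx":0.05,"ty":0,"tz":0,"ax":0,"ay":0,"az":0,"claw":0},{"tx":0.06,"ty":0,"tz":0,"ax":0,"ay":0,"az":0,"claw":0},{"tx":0.07,"ty":0,"tz":0,"ax":0,"ay":0,"az":0,"claw":0},{"tx":0.077,"ty":0,"tz":0,"ax":0,"ay":0,"az":0,"claw":0},{"tx":0.077,"ty":0,"tz":0,"ax":0,"ay":0,"az":0,"claw":0},{"tx":0.077,"ty":0,"tz":0,"ax":0,"ay":0,"az":0,"claw":0},{"tx":0.077,"ty":0,"tz":0,"ax":0,"ay":0,"az":0,"claw":0}]'; python3 plan.py s A 40 1; python3 plan.py a C -31 -45 1 7 .124
```

```text
time: 21.0
ee_pos: [0.5302, 0.2241, 0.1222]
tcp_rot: [[0.641, -0.768, -0.005], [-0.768, -0.641, -0.003], [-0.001, 0.005, -1.0]]
ft_force: [0.5, 4.1, 1.6]
finger_gap: 0.005
t=21.00 z=0.1222 lever th=25.2 F=[0.5 4.1 1.6] Fn=-2.9 torque_cw=0.120 yaw=-50.1
target [0.5895 0.0442] phi 225.0 dyaw -84.9 az 0.943 j6 about -84.0
high [ 0.587  0.233 -0.119] low [ 0.587  0.232 -0.005] first lift tz -0.119
```

```bash
python3 -m creep '[{"tx":-0.025,"ty":0,"tz":-0.05,"ax":0.003,"ay":0,"az":0.06,"claw":0},{"tx":-0.02,"ty":0.01,"tz":-0.12,"ax":0.003,"ay":0,"az":0.175,"claw":0},{"tx":0.1,"ty":0.05,"tz":-0.12,"ax":0.003,"ay":0,"az":0.29,"claw":0},{"tx":0.23,"ty":0.1,"tz":-0.12,"ax":0.003,"ay":0,"az":0.405,"claw":0},{"tx":0.36,"ty":0.15,"tz":-0.12,"ax":0.003,"ay":0,"az":0.52,"claw":0},{"tx":0.49,"ty":0.2,"tz":-0.12,"ax":0.003,"ay":0,"az":0.635,"claw":0},{"tx":0.58,"ty":0.232,"tz":-0.12,"ax":0.003,"ay":0,"az":0.75,"claw":0},{"tx":0.587,"ty":0.232,"tz":-0.119,"ax":0.003,"ay":0,"az":0.865,"claw":0},{"tx":0.587,"ty":0.232,"tz":-0.02,"ax":0.003,"ay":0,"az":0.943,"claw":0},{"tx":0.587,"ty":0.232,"tz":-0.005,"ax":0.003,"ay":0,"az":0.943,"claw":0}]'; python3 plan.py s C -45 1
```

```text
time: 22.25
ee_pos: [0.5864, 0.0426, 0.1211]
tcp_rot: [[-0.707, -0.707, -0.009], [-0.707, 0.707, -0.006], [0.011, 0.003, -1.0]]
ft_force: [0.3, -0.3, -0.4]
finger_gap: 0.008
t=22.25 z=0.1211 lever th=-24.5 F=[ 0.3 -0.3 -0.4] Fn=-0.0 torque_cw=-0.005 yaw=-135.0
```

```bash
python3 -m creep '[{"tx":0.015,"ty":0,"tz":0,"ax":0,"ay":0,"az":0,"claw":0},{"tx":0.025,"ty":0,"tz":0,"ax":0,"ay":0,"az":0,"claw":0},{"tx":0.035,"ty":0,"tz":0,"ax":0,"ay":0,"az":0,"claw":0},{"tx":0.045,"ty":0,"tz":0,"ax":0,"ay":0,"az":0,"claw":0},{"tx":0.055,"ty":0,"tz":0,"ax":0,"ay":0,"az":0,"claw":0},{"tx":0.063,"ty":0,"tz":0,"ax":0,"ay":0,"az":0,"claw":0},{"tx":0.069,"ty":0,"tz":0,"ax":0,"ay":0,"az":0,"claw":0},{"tx":0.069,"ty":0,"tz":0,"ax":0,"ay":0,"az":0,"claw":0},{"tx":0.069,"ty":0,"tz":0,"ax":0,"ay":0,"az":0,"claw":0},{"tx":0.069,"ty":0,"tz":0,"ax":0,"ay":0,"az":0,"claw":0}]'; python3 plan.py s C -45 1; python3 plan.py a B 123.5 110 -1 6 .124
```

```text
time: 23.5
ee_pos: [0.5716, 0.028, 0.1213]
tcp_rot: [[-0.707, -0.707, -0.01], [-0.707, 0.707, -0.006], [0.011, 0.003, -1.0]]
ft_force: [3.3, -0.3, 1.8]
finger_gap: 0.005
t=23.50 z=0.1213 lever th=-60.1 F=[ 3.3 -0.3  1.8] Fn=-2.2 torque_cw=0.093 yaw=-135.0
target [0.4088 0.125 ] phi 200.0 dyaw -25.0 az 0.278 j6 about -89.0
high [ 0.157  0.613 -0.119] low [ 0.155  0.612 -0.006] first lift tz -0.122
```

```bash
python3 -m creep '[{"tx":-0.025,"ty":0,"tz":-0.05,"ax":0.002,"ay":-0.007,"az":0,"claw":0},{"tx":-0.02,"ty":0.02,"tz":-0.122,"ax":0.002,"ay":-0.007,"az":0.05,"claw":0},{"tx":0.02,"ty":0.16,"tz":-0.122,"ax":0.002,"ay":-0.007,"az":0.14,"claw":0},{"tx":0.06,"ty":0.3,"tz":-0.121,"ax":0.002,"ay":-0.007,"az":0.24,"claw":0},{"tx":0.1,"ty":0.44,"tz":-0.12,"ax":0.002,"ay":-0.007,"az":0.278,"claw":0},{"tx":0.14,"ty":0.57,"tz":-0.119,"ax":0.002,"ay":-0.007,"az":0.278,"claw":0},{"tx":0.156,"ty":0.612,"tz":-0.119,"ax":0.002,"ay":-0.007,"az":0.278,"claw":0},{"tx":0.156,"ty":0.612,"tz":-0.115,"ax":0.002,"ay":-0.007,"az":0.278,"claw":0},{"tx":0.156,"ty":0.612,"tz":-0.006,"ax":0.002,"ay":-0.007,"az":0.278,"claw":0},{"tx":0.156,"ty":0.612,"tz":-0.006,"ax":0.002,"ay":-0.007,"az":0.278,"claw":0}]'; python3 plan.py s B 110 -1
```

```text
time: 24.75
ee_pos: [0.4081, 0.1235, 0.1225]
tcp_rot: [[-0.94, -0.34, -0.004], [-0.34, 0.94, -0.006], [0.006, -0.004, -1.0]]
ft_force: [0.2, -0.5, 0.4]
finger_gap: 0.006
t=24.75 z=0.1225 lever th=136.3 F=[ 0.2 -0.5  0.4] Fn=-0.0 torque_cw=0.008 yaw=-160.1
```

```bash
python3 -m creep '[{"tx":-0.02,"ty":0,"tz":0,"ax":0,"ay":0,"az":0,"claw":0},{"tx":-0.03,"ty":0,"tz":0,"ax":0,"ay":0,"az":0,"claw":0},{"tx":-0.04,"ty":0,"tz":0,"ax":0,"ay":0,"az":0,"claw":0},{"tx":-0.05,"ty":0,"tz":0,"ax":0,"ay":0,"az":0,"claw":0},{"tx":-0.06,"ty":0,"tz":0,"ax":0,"ay":0,"az":0,"claw":0},{"tx":-0.07,"ty":0,"tz":0,"ax":0,"ay":0,"az":0,"claw":0},{"tx":-0.077,"ty":0,"tz":0,"ax":0,"ay":0,"az":0,"claw":0},{"tx":-0.077,"ty":0,"tz":0,"ax":0,"ay":0,"az":0,"claw":0},{"tx":-0.077,"ty":0,"tz":0,"ax":0,"ay":0,"az":0,"claw":0},{"tx":-0.077,"ty":0,"tz":0,"ax":0,"ay":0,"az":0,"claw":0}]'; python3 plan.py s B 110 -1; python3 plan.py a D -21.5 -35 1 7 .124
```

```text
time: 26.0
ee_pos: [0.4292, 0.1314, 0.1223]
tcp_rot: [[-0.941, -0.339, -0.005], [-0.339, 0.941, -0.006], [0.007, -0.004, -1.0]]
ft_force: [-4.1, 2.0, -1.4]
finger_gap: 0.005
t=26.00 z=0.1223 lever th=97.3 F=[-4.1  2.  -1.4] Fn=-3.1 torque_cw=0.129 yaw=-160.2
target [0.6504 0.1432] phi 235.0 dyaw 35.2 az -0.391 j6 about -73.0
high [-0.706 -0.214 -0.123] low [-0.707 -0.213 -0.009] first lift tz -0.119
```

```bash
python3 -m creep '[{"tx":0.025,"ty":0,"tz":-0.05,"ax":-0.002,"ay":-0.004,"az":0,"claw":0},{"tx":0.015,"ty":-0.01,"tz":-0.12,"ax":-0.002,"ay":-0.004,"az":-0.06,"claw":0},{"tx":-0.13,"ty":-0.04,"tz":-0.122,"ax":-0.002,"ay":-0.004,"az":-0.16,"claw":0},{"tx":-0.28,"ty":-0.08,"tz":-0.122,"ax":-0.002,"ay":-0.004,"az":-0.26,"claw":0},{"tx":-0.43,"ty":-0.13,"tz":-0.123,"ax":-0.002,"ay":-0.004,"az":-0.36,"claw":0},{"tx":-0.58,"ty":-0.17,"tz":-0.123,"ax":-0.002,"ay":-0.004,"az":-0.391,"claw":0},{"tx":-0.69,"ty":-0.21,"tz":-0.123,"ax":-0.002,"ay":-0.004,"az":-0.391,"claw":0},{"tx":-0.707,"ty":-0.213,"tz":-0.12,"ax":-0.002,"ay":-0.004,"az":-0.391,"claw":0},{"tx":-0.707,"ty":-0.213,"tz":-0.009,"ax":-0.002,"ay":-0.004,"az":-0.391,"claw":0},{"tx":-0.707,"ty":-0.213,"tz":-0.009,"ax":-0.002,"ay":-0.004,"az":-0.391,"claw":0}]'; python3 plan.py s D -35 1
```

```text
time: 27.25
ee_pos: [0.6485, 0.1425, 0.1224]
tcp_rot: [[-0.573, -0.819, -0.007], [-0.819, 0.573, -0.002], [0.005, 0.005, -1.0]]
ft_force: [-0.3, -0.3, 0.7]
finger_gap: 0.007
t=27.25 z=0.1224 lever th=-11.9 F=[-0.3 -0.3  0.7] Fn=0.4 torque_cw=-0.013 yaw=-125.0
```

```bash
python3 -m creep '[{"tx":0.015,"ty":0,"tz":0,"ax":0,"ay":0,"az":0,"claw":0},{"tx":0.025,"ty":0,"tz":0,"ax":0,"ay":0,"az":0,"claw":0},{"tx":0.035,"ty":0,"tz":0,"ax":0,"ay":0,"az":0,"claw":0},{"tx":0.045,"ty":0,"tz":0,"ax":0,"ay":0,"az":0,"claw":0},{"tx":0.055,"ty":0,"tz":0,"ax":0,"ay":0,"az":0,"claw":0},{"tx":0.064,"ty":0,"tz":0,"ax":0,"ay":0,"az":0,"claw":0},{"tx":0.071,"ty":0,"tz":0,"ax":0,"ay":0,"az":0,"claw":0},{"tx":0.071,"ty":0,"tz":0,"ax":0,"ay":0,"az":0,"claw":0},{"tx":0.071,"ty":0,"tz":0,"ax":0,"ay":0,"az":0,"claw":0},{"tx":0.071,"ty":0,"tz":0,"ax":0,"ay":0,"az":0,"claw":0}]'; python3 plan.py s D -35 1; python3 plan.py a A 26 12 1 7 .124
```

```text
time: 28.5
ee_pos: [0.639, 0.1259, 0.1246]
tcp_rot: [[-0.573, -0.82, 0.001], [-0.82, 0.573, 0.0], [-0.001, -0.001, -1.0]]
ft_force: [5.0, 2.0, 0.4]
finger_gap: 0.006
t=28.50 z=0.1246 lever th=-44.8 F=[5.  2.  0.4] Fn=-4.5 torque_cw=0.167 yaw=-124.9
target [0.5382 0.2365] phi 282.0 dyaw 46.9 az -0.521 j6 about -13.0
high [-0.11   0.487 -0.111] low [-0.11   0.487  0.002] first lift tz -0.111
```

```bash
python3 -m creep '[{"tx":-0.025,"ty":0,"tz":-0.05,"ax":0,"ay":0,"az":0,"claw":0},{"tx":-0.03,"ty":0.02,"tz":-0.113,"ax":0,"ay":0,"az":-0.06,"claw":0},{"tx":-0.05,"ty":0.13,"tz":-0.113,"ax":0,"ay":0,"az":-0.16,"claw":0},{"tx":-0.07,"ty":0.24,"tz":-0.113,"ax":0,"ay":0,"az":-0.27,"claw":0},{"tx":-0.09,"ty":0.35,"tz":-0.113,"ax":0,"ay":0,"az":-0.38,"claw":0},{"tx":-0.11,"ty":0.45,"tz":-0.113,"ax":0,"ay":0,"az":-0.48,"claw":0},{"tx":-0.11,"ty":0.487,"tz":-0.113,"ax":0,"ay":0,"az":-0.521,"claw":0},{"tx":-0.11,"ty":0.487,"tz":-0.11,"ax":0,"ay":0,"az":-0.521,"claw":0},{"tx":-0.11,"ty":0.487,"tz":0.002,"ax":0,"ay":0,"az":-0.521,"claw":0},{"tx":-0.11,"ty":0.487,"tz":0.002,"ax":0,"ay":0,"az":-0.521,"claw":0}]'; python3 plan.py s A 12 1
```

```text
time: 29.75
ee_pos: [0.5369, 0.2349, 0.1222]
tcp_rot: [[0.205, -0.979, -0.004], [-0.979, -0.205, -0.003], [0.002, 0.005, -1.0]]
ft_force: [0.1, -0.2, 0.1]
finger_gap: 0.005
t=29.75 z=0.1222 lever th=36.2 F=[ 0.1 -0.2  0.1] Fn=0.2 torque_cw=-0.008 yaw=-78.2
```

```bash
python3 -m creep '[{"tx":0.015,"ty":0,"tz":0,"ax":0,"ay":0,"az":0,"claw":0},{"tx":0.025,"ty":0,"tz":0,"ax":0,"ay":0,"az":0,"claw":0},{"tx":0.035,"ty":0,"tz":0,"ax":0,"ay":0,"az":0,"claw":0},{"tx":0.045,"ty":0,"tz":0,"ax":0,"ay":0,"az":0,"claw":0},{"tx":0.055,"ty":0,"tz":0,"ax":0,"ay":0,"az":0,"claw":0},{"tx":0.065,"ty":0,"tz":0,"ax":0,"ay":0,"az":0,"claw":0},{"tx":0.073,"ty":0,"tz":0,"ax":0,"ay":0,"az":0,"claw":0},{"tx":0.073,"ty":0,"tz":0,"ax":0,"ay":0,"az":0,"claw":0},{"tx":0.073,"ty":0,"tz":0,"ax":0,"ay":0,"az":0,"claw":0},{"tx":0.073,"ty":0,"tz":0,"ax":0,"ay":0,"az":0,"claw":0}]'; python3 plan.py s A 12 1; python3 plan.py a C -59 -73 1 7 .124
```

```text
time: 31.0
ee_pos: [0.5422, 0.2141, 0.1229]
tcp_rot: [[0.206, -0.979, -0.002], [-0.979, -0.206, -0.002], [0.002, 0.002, -1.0]]
ft_force: [2.7, 4.6, 2.1]
finger_gap: 0.009
t=31.00 z=0.1229 lever th=-0.9 F=[2.7 4.6 2.1] Fn=-3.9 torque_cw=0.158 yaw=-78.1
target [0.5844 0.0217] phi 197.0 dyaw -84.9 az 0.943 j6 about -110.0
high [ 0.656 -0.005 -0.116] low [ 0.656 -0.006 -0.003] first lift tz -0.117
```

```bash
python3 -m creep '[{"tx":-0.025,"ty":0,"tz":-0.05,"ax":0.001,"ay":-0.001,"az":0.06,"claw":0},{"tx":-0.015,"ty":0,"tz":-0.118,"ax":0.001,"ay":-0.001,"az":0.175,"claw":0},{"tx":0.12,"ty":0,"tz":-0.118,"ax":0.001,"ay":-0.001,"az":0.29,"claw":0},{"tx":0.26,"ty":0,"tz":-0.118,"ax":0.001,"ay":-0.001,"az":0.405,"claw":0},{"tx":0.4,"ty":-0.005,"tz":-0.118,"ax":0.001,"ay":-0.001,"az":0.52,"claw":0},{"tx":0.54,"ty":-0.005,"tz":-0.118,"ax":0.001,"ay":-0.001,"az":0.635,"claw":0},{"tx":0.645,"ty":-0.005,"tz":-0.118,"ax":0.001,"ay":-0.001,"az":0.75,"claw":0},{"tx":0.656,"ty":-0.005,"tz":-0.116,"ax":0.001,"ay":-0.001,"az":0.865,"claw":0},{"tx":0.656,"ty":-0.005,"tz":-0.02,"ax":0.001,"ay":-0.001,"az":0.943,"claw":0},{"tx":0.656,"ty":-0.005,"tz":-0.003,"ax":0.001,"ay":-0.001,"az":0.943,"claw":0}]'; python3 plan.py s C -73 1
```

```text
time: 32.25
ee_pos: [0.5807, 0.0202, 0.1214]
tcp_rot: [[-0.956, -0.292, -0.009], [-0.292, 0.956, -0.004], [0.01, -0.001, -1.0]]
ft_force: [-0.7, -0.1, -0.1]
finger_gap: 0.001
t=32.25 z=0.1214 lever th=-53.7 F=[-0.7 -0.1 -0.1] Fn=0.7 torque_cw=-0.022 yaw=-163.0
```

```bash
python3 -m creep '[{"tx":0.012,"ty":0,"tz":0,"ax":0,"ay":0,"az":0,"claw":0},{"tx":0.022,"ty":0,"tz":0,"ax":0,"ay":0,"az":0,"claw":0},{"tx":0.032,"ty":0,"tz":0,"ax":0,"ay":0,"az":0,"claw":0},{"tx":0.042,"ty":0,"tz":0,"ax":0,"ay":0,"az":0,"claw":0},{"tx":0.052,"ty":0,"tz":0,"ax":0,"ay":0,"az":0,"claw":0},{"tx":0.062,"ty":0,"tz":0,"ax":0,"ay":0,"az":0,"claw":0},{"tx":0.068,"ty":0,"tz":0,"ax":0,"ay":0,"az":0,"claw":0},{"tx":0.068,"ty":0,"tz":0,"ax":0,"ay":0,"az":0,"claw":0},{"tx":0.068,"ty":0,"tz":0,"ax":0,"ay":0,"az":0,"claw":0},{"tx":0.068,"ty":0,"tz":0,"ax":0,"ay":0,"az":0,"claw":0}]'; python3 plan.py s C -73 1; python3 plan.py a B 98 87 -1 6 .123
python3 - <<'E'
from plant import *
import cv2
cv2.imwrite("pics/wrist8.png",read_camera("wrist")[:,:,::-1])
i=read_camera("side")[:,:,::-1][220:340,200:360];cv2.imwrite("pics/side8.png",cv2.resize(i,None,fx=5,fy=5))
E
```

```text
time: 33.5
ee_pos: [0.5614, 0.0145, 0.1219]
tcp_rot: [[-0.956, -0.292, -0.009], [-0.292, 0.956, -0.004], [0.009, -0.001, -1.0]]
ft_force: [4.6, -0.8, 1.6]
finger_gap: 0.002
t=33.50 z=0.1219 lever th=-88.1 F=[ 4.6 -0.8  1.6] Fn=-4.2 torque_cw=0.155 yaw=-163.0
target [0.4213 0.1399] phi 177.0 dyaw -20.0 az 0.222 j6 about -111.0
high [ 0.326  0.536 -0.118] low [ 0.324  0.537 -0.001] first lift tz -0.12
```

View pics/wrist8.png

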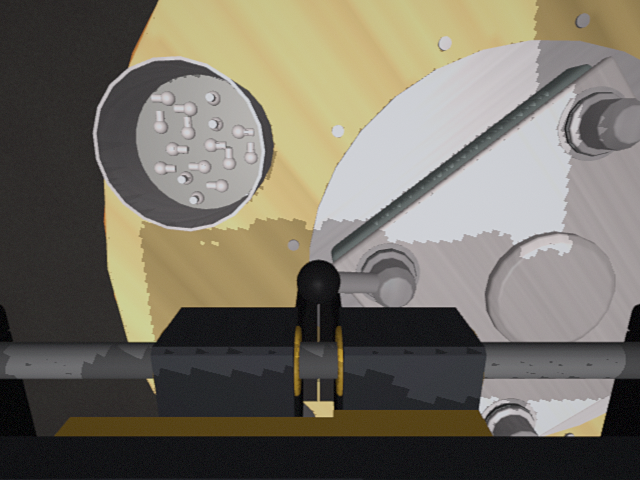

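View pics/side8.png

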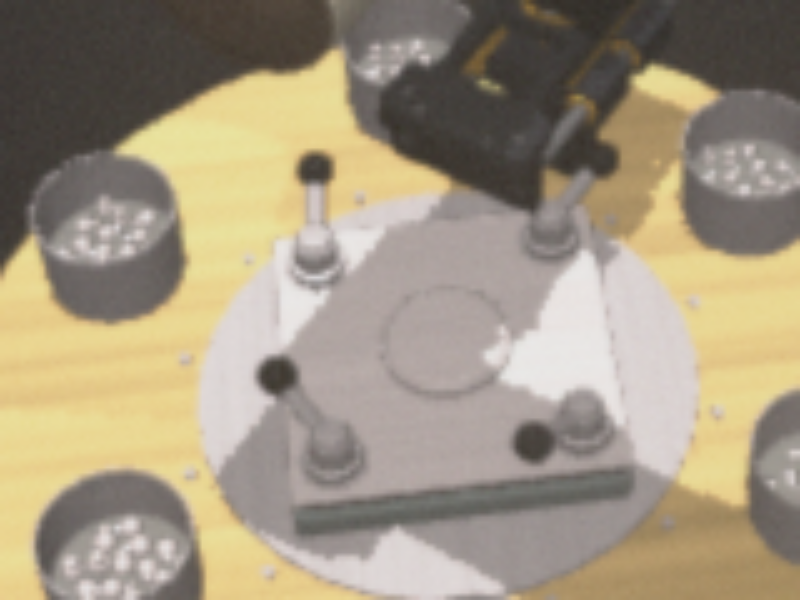

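```bash
python3 plan.py a B 98 80 -1 5 .123
```

```text
target [0.4227 0.1438] phi 170.0 dyaw -27.0 az 0.3 j6 about -118.0
high [ 0.317  0.547 -0.118] low [ 0.316  0.547 -0.001] first lift tz -0.121
```

```bash
python3 -m creep '[{"tx":-0.025,"ty":0,"tz":-0.05,"ax":-0.001,"ay":-0.006,"az":0,"claw":0},{"tx":-0.015,"ty":0.02,"tz":-0.121,"ax":-0.001,"ay":-0.006,"az":0.06,"claw":0},{"tx":0.06,"ty":0.14,"tz":-0.121,"ax":-0.001,"ay":-0.006,"az":0.16,"claw":0},{"tx":0.13,"ty":0.26,"tz":-0.12,"ax":-0.001,"ay":-0.006,"az":0.26,"claw":0},{"tx":0.2,"ty":0.38,"tz":-0.119,"ax":-0.001,"ay":-0.006,"az":0.3,"claw":0},{"tx":0.28,"ty":0.5,"tz":-0.118,"ax":-0.001,"ay":-0.006,"az":0.3,"claw":0},{"tx":0.316,"ty":0.547,"tz":-0.118,"ax":-0.001,"ay":-0.006,"az":0.3,"claw":0},{"tx":0.316,"ty":0.547,"tz":-0.115,"ax":-0.001,"ay":-0.006,"az":0.3,"claw":0},{"tx":0.316,"ty":0.547,"tz":-0.003,"ax":-0.001,"ay":-0.006,"az":0.3,"claw":0},{"tx":0.316,"ty":0.547,"tz":-0.003,"ax":-0.001,"ay":-0.006,"az":0.3,"claw":0}]'; python3 plan.py s B 80 -1
```

```text
time: 34.85
ee_pos: [0.4213, 0.1421, 0.1218]
tcp_rot: [[-0.985, 0.175, -0.005], [0.175, 0.985, -0.006], [0.004, -0.007, -1.0]]
ft_force: [-0.2, -0.1, 0.7]
finger_gap: 0.007
t=34.85 z=0.1218 lever th=109.4 F=[-0.2 -0.1  0.7] Fn=-0.2 torque_cw=0.008 yaw=169.9
```

```bash
python3 -m creep '[{"tx":-0.012,"ty":0,"tz":0,"ax":0,"ay":0,"az":0,"claw":0},{"tx":-0.022,"ty":0,"tz":0,"ax":0,"ay":0,"az":0,"claw":0},{"tx":-0.032,"ty":0,"tz":0,"ax":0,"ay":0,"az":0,"claw":0},{"tx":-0.042,"ty":0,"tz":0,"ax":0,"ay":0,"az":0,"claw":0},{"tx":-0.052,"ty":0,"tz":0,"ax":0,"ay":0,"az":0,"claw":0},{"tx":-0.06,"ty":0,"tz":0,"ax":0,"ay":0,"az":0,"claw":0},{"tx":-0.067,"ty":0,"tz":0,"ax":0,"ay":0,"az":0,"claw":0},{"tx":-0.067,"ty":0,"tz":0,"ax":0,"ay":0,"az":0,"claw":0},{"tx":-0.067,"ty":0,"tz":0,"ax":0,"ay":0,"az":0,"claw":0},{"tx":-0.067,"ty":0,"tz":0,"ax":0,"ay":0,"az":0,"claw":0}]'; python3 plan.py s B 80 -1; python3 plan.py a D -43.5 -65 1 6 .124
```

```text
time: 36.1
ee_pos: [0.4416, 0.1398, 0.1224]
tcp_rot: [[-0.985, 0.175, -0.004], [0.175, 0.985, -0.003], [0.003, -0.004, -1.0]]
ft_force: [-2.6, 4.1, -0.6]
finger_gap: 0.007
t=36.10 z=0.1224 lever th=73.6 F=[-2.6  4.1 -0.6] Fn=-3.3 torque_cw=0.123 yaw=169.9
target [0.6518 0.1202] phi 205.0 dyaw 35.1 az -0.39 j6 about -103.0
high [-0.701  0.058 -0.121] low [-0.701  0.059 -0.008] first lift tz -0.119
```

```bash
python3 -m creep '[{"tx":0.025,"ty":0,"tz":-0.05,"ax":-0.002,"ay":-0.002,"az":0,"claw":0},{"tx":0.01,"ty":0,"tz":-0.12,"ax":-0.002,"ay":-0.002,"az":-0.06,"claw":0},{"tx":-0.13,"ty":0.01,"tz":-0.121,"ax":-0.002,"ay":-0.002,"az":-0.16,"claw":0},{"tx":-0.28,"ty":0.02,"tz":-0.121,"ax":-0.002,"ay":-0.002,"az":-0.26,"claw":0},{"tx":-0.43,"ty":0.03,"tz":-0.121,"ax":-0.002,"ay":-0.002,"az":-0.36,"claw":0},{"tx":-0.58,"ty":0.05,"tz":-0.121,"ax":-0.002,"ay":-0.002,"az":-0.39,"claw":0},{"tx":-0.69,"ty":0.059,"tz":-0.121,"ax":-0.002,"ay":-0.002,"az":-0.39,"claw":0},{"tx":-0.701,"ty":0.059,"tz":-0.12,"ax":-0.002,"ay":-0.002,"az":-0.39,"claw":0},{"tx":-0.701,"ty":0.059,"tz":-0.008,"ax":-0.002,"ay":-0.002,"az":-0.39,"claw":0},{"tx":-0.701,"ty":0.059,"tz":-0.008,"ax":-0.002,"ay":-0.002,"az":-0.39,"claw":0}]'; python3 plan.py s D -65 1
python3 - <<'E'
from plant import *
import cv2
i=read_camera("side")[:,:,::-1][220:340,200:360];cv2.imwrite("pics/side9.png",cv2.resize(i,None,fx=5,fy=5))
E
```

```text
time: 37.35
ee_pos: [0.6493, 0.1197, 0.1224]
tcp_rot: [[-0.906, -0.423, -0.007], [-0.423, 0.906, -0.001], [0.007, 0.002, -1.0]]
ft_force: [0.1, -1.3, 0.3]
finger_gap: 0.003
t=37.35 z=0.1224 lever th=-36.9 F=[ 0.1 -1.3  0.3] Fn=0.4 torque_cw=-0.033 yaw=-155.0
```

View pics/side9.png

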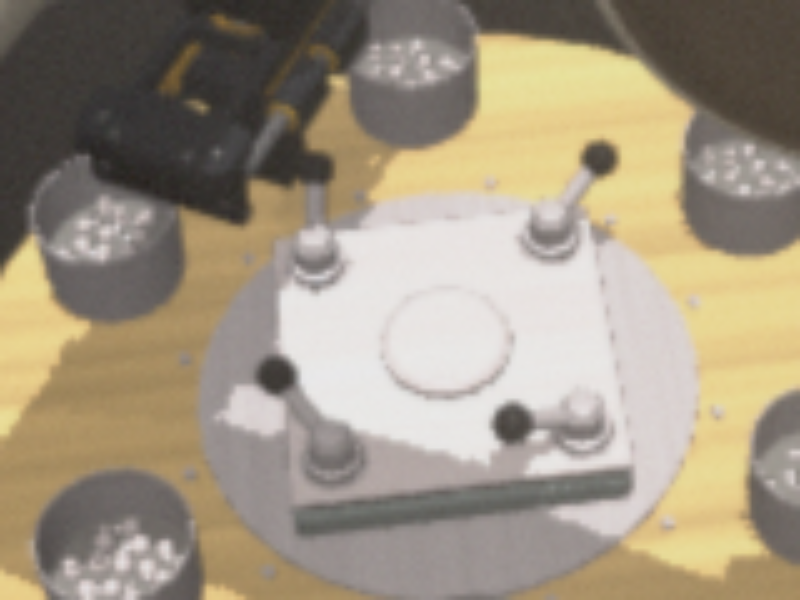

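```bash
python3 -c "
from geo import *
for k,u in dict(B=(302.6,304.4),D=(263,253.6),A=(255.2,294.8),C=(319.8,251.6)).items(): print(k,lev(k,ray_f('side',u),.1085))"
```

```text
B (np.float64(78.1), np.float64(0.0327))
D (np.float64(316.6), np.float64(0.0346))
A (np.float64(0.7), np.float64(0.0337))
C (np.float64(272.8), np.float64(0.035))
```

```bash
python3 -m creep '[{"tx":0.012,"ty":0,"tz":0,"ax":0,"ay":0,"az":0,"claw":0},{"tx":0.02,"ty":0,"tz":0,"ax":0,"ay":0,"az":0,"claw":0},{"tx":0.028,"ty":0,"tz":0,"ax":0,"ay":0,"az":0,"claw":0},{"tx":0.036,"ty":0,"tz":0,"ax":0,"ay":0,"az":0,"claw":0},{"tx":0.044,"ty":0,"tz":0,"ax":0,"ay":0,"az":0,"claw":0},{"tx":0.052,"ty":0,"tz":0,"ax":0,"ay":0,"az":0,"claw":0},{"tx":0.058,"ty":0,"tz":0,"ax":0,"ay":0,"az":0,"claw":0},{"tx":0.058,"ty":0,"tz":0,"ax":0,"ay":0,"az":0,"claw":0},{"tx":0.058,"ty":0,"tz":0,"ax":0,"ay":0,"az":0,"claw":0},{"tx":0.058,"ty":0,"tz":0,"ax":0,"ay":0,"az":0,"claw":0}]'; python3 plan.py s D -65 1; python3 plan.py a A 1 -19 1 6 .123
```

```text
time: 38.65
ee_pos: [0.6383, 0.1129, 0.1266]
tcp_rot: [[-0.906, -0.424, 0.006], [-0.424, 0.906, 0.0], [-0.005, -0.002, -1.0]]
ft_force: [7.3, -1.4, 1.0]
finger_gap: 0.003
t=38.65 z=0.1266 lever th=-59.8 F=[ 7.3 -1.4  1. ] Fn=-6.1 torque_cw=0.191 yaw=-154.9
target [0.5561 0.2201] phi 251.0 dyaw 45.9 az -0.51 j6 about -43.0
high [ 0.096  0.44  -0.106] low [0.096 0.44  0.011] first lift tz -0.105
```

```bash
python3 -m creep '[{"tx":-0.025,"ty":0,"tz":-0.05,"ax":-0.001,"ay":0.003,"az":0,"claw":0},{"tx":-0.02,"ty":0.02,"tz":-0.108,"ax":-0.001,"ay":0.003,"az":-0.06,"claw":0},{"tx":0.01,"ty":0.12,"tz":-0.108,"ax":-0.001,"ay":0.003,"az":-0.16,"claw":0},{"tx":0.04,"ty":0.22,"tz":-0.108,"ax":-0.001,"ay":0.003,"az":-0.27,"claw":0},{"tx":0.07,"ty":0.33,"tz":-0.108,"ax":-0.001,"ay":0.003,"az":-0.38,"claw":0},{"tx":0.09,"ty":0.41,"tz":-0.108,"ax":-0.001,"ay":0.003,"az":-0.48,"claw":0},{"tx":0.096,"ty":0.44,"tz":-0.108,"ax":-0.001,"ay":0.003,"az":-0.51,"claw":0},{"tx":0.096,"ty":0.44,"tz":-0.1,"ax":-0.001,"ay":0.003,"az":-0.51,"claw":0},{"tx":0.096,"ty":0.44,"tz":0.009,"ax":-0.001,"ay":0.003,"az":-0.51,"claw":0},{"tx":0.096,"ty":0.44,"tz":0.009,"ax":-0.001,"ay":0.003,"az":-0.51,"claw":0}]'; python3 plan.py s A -19 1
```

```text
time: 39.9
ee_pos: [0.555, 0.2183, 0.1209]
tcp_rot: [[-0.328, -0.945, -0.004], [-0.945, 0.328, -0.005], [0.007, 0.002, -1.0]]
ft_force: [1.0, -0.9, -0.1]
finger_gap: 0.005
t=39.90 z=0.1209 lever th=8.2 F=[ 1.  -0.9 -0.1] Fn=0.5 torque_cw=-0.034 yaw=-109.2
```

```bash
python3 -m creep '[{"tx":0.012,"ty":0,"tz":-0.005,"ax":0,"ay":0,"az":0,"claw":0},{"tx":0.021,"ty":0,"tz":-0.005,"ax":0,"ay":0,"az":0,"claw":0},{"tx":0.03,"ty":0,"tz":-0.005,"ax":0,"ay":0,"az":0,"claw":0},{"tx":0.039,"ty":0,"tz":-0.005,"ax":0,"ay":0,"az":0,"claw":0},{"tx":0.048,"ty":0,"tz":-0.005,"ax":0,"ay":0,"az":0,"claw":0},{"tx":0.056,"ty":0,"tz":-0.005,"ax":0,"ay":0,"az":0,"claw":0},{"tx":0.062,"ty":0,"tz":-0.005,"ax":0,"ay":0,"az":0,"claw":0},{"tx":0.062,"ty":0,"tz":-0.005,"ax":0,"ay":0,"az":0,"claw":0},{"tx":0.062,"ty":0,"tz":-0.005,"ax":0,"ay":0,"az":0,"claw":0},{"tx":0.062,"ty":0,"tz":-0.005,"ax":0,"ay":0,"az":0,"claw":0}]'; python3 plan.py s A -19 1; python3 plan.py a C -87 -103 1 6 .124
```

```text
time: 41.15
ee_pos: [0.5513, 0.2021, 0.1245]
tcp_rot: [[-0.327, -0.945, 0.002], [-0.945, 0.327, -0.002], [0.001, -0.003, -1.0]]
ft_force: [4.8, 2.6, 0.2]
finger_gap: 0.002
t=41.15 z=0.1245 lever th=-20.6 F=[4.8 2.6 0.2] Fn=-4.0 torque_cw=0.141 yaw=-109.1
target [0.5681 0.0034] phi 167.0 dyaw -83.9 az 0.932 j6 about -139.0
high [ 0.608 -0.27  -0.11 ] low [ 0.608 -0.27   0.003] first lift tz -0.112
```

```bash
python3 -m creep '[{"tx":-0.025,"ty":0,"tz":-0.05,"ax":-0.002,"ay":-0.001,"az":0.06,"claw":0},{"tx":-0.015,"ty":0,"tz":-0.113,"ax":-0.002,"ay":-0.001,"az":0.175,"claw":0},{"tx":0.11,"ty":-0.05,"tz":-0.113,"ax":-0.002,"ay":-0.001,"az":0.29,"claw":0},{"tx":0.24,"ty":-0.11,"tz":-0.113,"ax":-0.002,"ay":-0.001,"az":0.405,"claw":0},{"tx":0.37,"ty":-0.17,"tz":-0.113,"ax":-0.002,"ay":-0.001,"az":0.52,"claw":0},{"tx":0.5,"ty":-0.23,"tz":-0.113,"ax":-0.002,"ay":-0.001,"az":0.635,"claw":0},{"tx":0.6,"ty":-0.265,"tz":-0.113,"ax":-0.002,"ay":-0.001,"az":0.75,"claw":0},{"tx":0.608,"ty":-0.27,"tz":-0.112,"ax":-0.002,"ay":-0.001,"az":0.865,"claw":0},{"tx":0.608,"ty":-0.27,"tz":-0.02,"ax":-0.002,"ay":-0.001,"az":0.932,"claw":0},{"tx":0.608,"ty":-0.27,"tz":0.0,"ax":-0.002,"ay":-0.001,"az":0.932,"claw":0}]'; python3 plan.py s C -103 1
```

```text
time: 42.4
ee_pos: [0.5661, 0.0023, 0.1236]
tcp_rot: [[-0.974, 0.225, -0.003], [0.225, 0.974, -0.0], [0.003, -0.001, -1.0]]
ft_force: [0.2, -0.3, 0.1]
finger_gap: 0.008
t=42.40 z=0.1236 lever th=-79.1 F=[ 0.2 -0.3  0.1] Fn=-0.3 torque_cw=0.006 yaw=167.0
```

```bash
python3 -m creep '[{"tx":0.012,"ty":0,"tz":0,"ax":0,"ay":0,"az":0,"claw":0},{"tx":0.021,"ty":0,"tz":0,"ax":0,"ay":0,"az":0,"claw":0},{"tx":0.03,"ty":0,"tz":0,"ax":0,"ay":0,"az":0,"claw":0},{"tx":0.039,"ty":0,"tz":0,"ax":0,"ay":0,"az":0,"claw":0},{"tx":0.048,"ty":0,"tz":0,"ax":0,"ay":0,"az":0,"claw":0},{"tx":0.058,"ty":0,"tz":0,"ax":0,"ay":0,"az":0,"claw":0},{"tx":0.064,"ty":0,"tz":0,"ax":0,"ay":0,"az":0,"claw":0},{"tx":0.064,"ty":0,"tz":0,"ax":0,"ay":0,"az":0,"claw":0},{"tx":0.064,"ty":0,"tz":0,"ax":0,"ay":0,"az":0,"claw":0},{"tx":0.064,"ty":0,"tz":0,"ax":0,"ay":0,"az":0,"claw":0}]'; python3 plan.py s C -103 1; python3 plan.py a B 76 62 -1 5 .123
```

```text
time: 43.65
ee_pos: [0.5486, 0.0065, 0.1249]
tcp_rot: [[-0.975, 0.223, 0.001], [0.223, 0.975, -0.0], [-0.001, -0.0, -1.0]]
ft_force: [4.1, -3.2, 0.7]
finger_gap: 0.005
t=43.65 z=0.1249 lever th=-110.2 F=[ 4.1 -3.2  0.7] Fn=-4.7 torque_cw=0.169 yaw=167.1
target [0.438  0.1496] phi 152.0 dyaw -15.1 az 0.168 j6 about -136.0
high [ 0.466  0.382 -0.111] low [0.466 0.383 0.006] first lift tz -0.11
```

```bash
python3 -m creep '[{"tx":-0.025,"ty":0,"tz":-0.05,"ax":0,"ay":-0.001,"az":0,"claw":0},{"tx":-0.01,"ty":0.02,"tz":-0.112,"ax":0,"ay":-0.001,"az":0.06,"claw":0},{"tx":0.1,"ty":0.11,"tz":-0.112,"ax":0,"ay":-0.001,"az":0.16,"claw":0},{"tx":0.21,"ty":0.2,"tz":-0.111,"ax":0,"ay":-0.001,"az":0.168,"claw":0},{"tx":0.32,"ty":0.28,"tz":-0.111,"ax":0,"ay":-0.001,"az":0.168,"claw":0},{"tx":0.43,"ty":0.36,"tz":-0.111,"ax":0,"ay":-0.001,"az":0.168,"claw":0},{"tx":0.466,"ty":0.383,"tz":-0.111,"ax":0,"ay":-0.001,"az":0.168,"claw":0},{"tx":0.466,"ty":0.383,"tz":-0.1,"ax":0,"ay":-0.001,"az":0.168,"claw":0},{"tx":0.466,"ty":0.383,"tz":0.004,"ax":0,"ay":-0.001,"az":0.168,"claw":0},{"tx":0.466,"ty":0.383,"tz":0.004,"ax":0,"ay":-0.001,"az":0.168,"claw":0}]'; python3 plan.py s B 62 -1
```

```text
time: 44.9
ee_pos: [0.4371, 0.148, 0.1218]
tcp_rot: [[-0.882, 0.472, -0.003], [0.472, 0.882, -0.004], [0.0, -0.005, -1.0]]
ft_force: [1.1, -1.1, -0.4]
finger_gap: 0.005
t=44.90 z=0.1218 lever th=85.1 F=[ 1.1 -1.1 -0.4] Fn=1.5 torque_cw=-0.040 yaw=151.9
```

```bash
python3 -m creep '[{"tx":-0.012,"ty":0,"tz":0,"ax":0,"ay":0,"az":0,"claw":0},{"tx":-0.02,"ty":0,"tz":0,"ax":0,"ay":0,"az":0,"claw":0},{"tx":-0.028,"ty":0,"tz":0,"ax":0,"ay":0,"az":0,"claw":0},{"tx":-0.035,"ty":0,"tz":0,"ax":0,"ay":0,"az":0,"claw":0},{"tx":-0.042,"ty":0,"tz":0,"ax":0,"ay":0,"az":0,"claw":0},{"tx":-0.05,"ty":0,"tz":0,"ax":0,"ay":0,"az":0,"claw":0},{"tx":-0.056,"ty":0,"tz":0,"ax":0,"ay":0,"az":0,"claw":0},{"tx":-0.056,"ty":0,"tz":0,"ax":0,"ay":0,"az":0,"claw":0},{"tx":-0.056,"ty":0,"tz":0,"ax":0,"ay":0,"az":0,"claw":0},{"tx":-0.056,"ty":0,"tz":0,"ax":0,"ay":0,"az":0,"claw":0}]'; python3 plan.py s B 62 -1; python3 plan.py a D -59 -72 1 5 .124
```

```text
time: 46.15
ee_pos: [0.4528, 0.1416, 0.1224]
tcp_rot: [[-0.882, 0.471, -0.0], [0.471, 0.882, -0.001], [-0.0, -0.001, -1.0]]
ft_force: [-1.7, 6.0, -1.3]
finger_gap: 0.008
t=46.15 z=0.1224 lever th=56.0 F=[-1.7  6.  -1.3] Fn=-4.4 torque_cw=0.164 yaw=151.9
target [0.6442 0.1127] phi 198.0 dyaw 46.1 az -0.512 j6 about -109.0
high [-0.608  0.216 -0.119] low [-0.608  0.216 -0.005] first lift tz -0.119
```

```bash
python3 -m creep '[{"tx":-0.001,"ty":0,"tz":0,"ax":0,"ay":0,"az":0,"claw":0},{"tx":-0.002,"ty":0,"tz":0,"ax":0,"ay":0,"az":0,"claw":0},{"tx":-0.003,"ty":0,"tz":0,"ax":0,"ay":0,"az":0,"claw":0},{"tx":-0.0045,"ty":0,"tz":0,"ax":0,"ay":0,"az":0,"claw":0},{"tx":-0.006,"ty":0,"tz":0,"ax":0,"ay":0,"az":0,"claw":0},{"tx":-0.0075,"ty":0,"tz":0,"ax":0,"ay":0,"az":0,"claw":0},{"tx":-0.009,"ty":0,"tz":0,"ax":0,"ay":0,"az":0,"claw":0},{"tx":-0.0105,"ty":0,"tz":0,"ax":0,"ay":0,"az":0,"claw":0},{"tx":-0.012,"ty":0,"tz":0,"ax":0,"ay":0,"az":0,"claw":0},{"tx":-0.0135,"ty":0,"tz":0,"ax":0,"ay":0,"az":0,"claw":0}]'; python3 plan.py s B 62 -1; python3 plan.py a D -59 -72 1 5 .124
```

```text
time: 47.4
ee_pos: [0.4562, 0.1403, 0.1224]
tcp_rot: [[-0.882, 0.472, -0.0], [0.472, 0.882, 0.0], [0.0, 0.0, -1.0]]
ft_force: [-4.2, 5.9, -1.3]
finger_gap: 0.002
t=47.40 z=0.1224 lever th=49.8 F=[-4.2  5.9 -1.3] Fn=-6.5 torque_cw=0.240 yaw=151.9
target [0.6442 0.1127] phi 198.0 dyaw 46.1 az -0.513 j6 about -109.0
high [-0.596  0.214 -0.119] low [-0.596  0.214 -0.006] first lift tz -0.119
```

```bash
python3 -m creep '[{"tx":0.025,"ty":0,"tz":-0.05,"ax":0,"ay":0,"az":0,"claw":0},{"tx":0.01,"ty":0,"tz":-0.12,"ax":0,"ay":0,"az":-0.08,"claw":0},{"tx":-0.11,"ty":0.04,"tz":-0.121,"ax":0,"ay":0,"az":-0.19,"claw":0},{"tx":-0.24,"ty":0.08,"tz":-0.121,"ax":0,"ay":0,"az":-0.3,"claw":0},{"tx":-0.37,"ty":0.13,"tz":-0.121,"ax":0,"ay":0,"az":-0.41,"claw":0},{"tx":-0.5,"ty":0.18,"tz":-0.121,"ax":0,"ay":0,"az":-0.513,"claw":0},{"tx":-0.59,"ty":0.214,"tz":-0.121,"ax":0,"ay":0,"az":-0.513,"claw":0},{"tx":-0.596,"ty":0.214,"tz":-0.115,"ax":0,"ay":0,"az":-0.513,"claw":0},{"tx":-0.596,"ty":0.214,"tz":-0.006,"ax":0,"ay":0,"az":-0.513,"claw":0},{"tx":-0.596,"ty":0.214,"tz":-0.006,"ax":0,"ay":0,"az":-0.513,"claw":0}]'; python3 plan.py s D -72 1
```

```text
time: 48.65
ee_pos: [0.6417, 0.1119, 0.1225]
tcp_rot: [[-0.951, -0.309, -0.006], [-0.309, 0.951, -0.002], [0.006, -0.0, -1.0]]
ft_force: [-0.3, 0.2, 0.2]
finger_gap: 0.002
t=48.65 z=0.1225 lever th=-54.9 F=[-0.3  0.2  0.2] Fn=0.2 torque_cw=-0.003 yaw=-162.0
```

```bash
python3 -m creep '[{"tx":0.008,"ty":0,"tz":0,"ax":0,"ay":0,"az":0,"claw":0},{"tx":0.014,"ty":0,"tz":0,"ax":0,"ay":0,"az":0,"claw":0},{"tx":0.02,"ty":0,"tz":0,"ax":0,"ay":0,"az":0,"claw":0},{"tx":0.026,"ty":0,"tz":0,"ax":0,"ay":0,"az":0,"claw":0},{"tx":0.031,"ty":0,"tz":0,"ax":0,"ay":0,"az":0,"claw":0},{"tx":0.036,"ty":0,"tz":0,"ax":0,"ay":0,"az":0,"claw":0},{"tx":0.04,"ty":0,"tz":0,"ax":0,"ay":0,"az":0,"claw":0},{"tx":0.043,"ty":0,"tz":0,"ax":0,"ay":0,"az":0,"claw":0},{"tx":0.045,"ty":0,"tz":0,"ax":0,"ay":0,"az":0,"claw":0},{"tx":0.047,"ty":0,"tz":0,"ax":0,"ay":0,"az":0,"claw":0}]'; python3 plan.py s D -72 1; python3 plan.py a A -19.5 -38 1 5 .123
```

```text
time: 49.9
ee_pos: [0.6321, 0.1076, 0.125]
tcp_rot: [[-0.951, -0.31, 0.004], [-0.31, 0.951, -0.001], [-0.004, -0.002, -1.0]]
ft_force: [8.7, -2.7, -1.6]
finger_gap: 0.006
t=49.90 z=0.1250 lever th=-72.7 F=[ 8.7 -2.7 -1.6] Fn=-7.5 torque_cw=0.256 yaw=-161.9
target [0.5604 0.2033] phi 232.0 dyaw 33.9 az -0.377 j6 about -62.0
high [ 0.128  0.377 -0.111] low [0.128 0.378 0.006] first lift tz -0.11
```

```bash
python3 -m creep '[{"tx":-0.025,"ty":0,"tz":-0.05,"ax":-0.001,"ay":0.003,"az":0,"claw":0},{"tx":-0.015,"ty":0.02,"tz":-0.111,"ax":-0.001,"ay":0.003,"az":-0.07,"claw":0},{"tx":0.02,"ty":0.12,"tz":-0.111,"ax":-0.001,"ay":0.003,"az":-0.17,"claw":0},{"tx":0.06,"ty":0.22,"tz":-0.111,"ax":-0.001,"ay":0.003,"az":-0.27,"claw":0},{"tx":0.1,"ty":0.32,"tz":-0.111,"ax":-0.001,"ay":0.003,"az":-0.377,"claw":0},{"tx":0.128,"ty":0.378,"tz":-0.111,"ax":-0.001,"ay":0.003,"az":-0.377,"claw":0},{"tx":0.128,"ty":0.378,"tz":-0.105,"ax":-0.001,"ay":0.003,"az":-0.377,"claw":0},{"tx":0.128,"ty":0.378,"tz":0.004,"ax":-0.001,"ay":0.003,"az":-0.377,"claw":0},{"tx":0.128,"ty":0.378,"tz":0.004,"ax":-0.001,"ay":0.003,"az":-0.377,"claw":0},{"tx":0.14,"ty":0.378,"tz":0.004,"ax":-0.001,"ay":0.003,"az":-0.377,"claw":0}]'; python3 plan.py s A -38 1
```

```text
time: 51.15
ee_pos: [0.5578, 0.202, 0.1241]
tcp_rot: [[-0.616, -0.787, 0.001], [-0.787, 0.616, -0.002], [0.001, -0.002, -1.0]]
ft_force: [-0.7, -0.6, -0.3]
finger_gap: 0.006
t=51.15 z=0.1241 lever th=-15.2 F=[-0.7 -0.6 -0.3] Fn=0.9 torque_cw=-0.026 yaw=-128.1
```

```bash
python3 -m creep '[{"tx":0.008,"ty":0,"tz":0,"ax":0,"ay":0,"az":0,"claw":0},{"tx":0.015,"ty":0,"tz":0,"ax":0,"ay":0,"az":0,"claw":0},{"tx":0.022,"ty":0,"tz":0,"ax":0,"ay":0,"az":0,"claw":0},{"tx":0.029,"ty":0,"tz":0,"ax":0,"ay":0,"az":0,"claw":0},{"tx":0.036,"ty":0,"tz":0,"ax":0,"ay":0,"az":0,"claw":0},{"tx":0.042,"ty":0,"tz":0,"ax":0,"ay":0,"az":0,"claw":0},{"tx":0.046,"ty":0,"tz":0,"ax":0,"ay":0,"az":0,"claw":0},{"tx":0.049,"ty":0,"tz":0,"ax":0,"ay":0,"az":0,"claw":0},{"tx":0.051,"ty":0,"tz":0,"ax":0,"ay":0,"az":0,"claw":0},{"tx":0.053,"ty":0,"tz":0,"ax":0,"ay":0,"az":0,"claw":0}]'; python3 plan.py s A -38 1; python3 plan.py a C -109 -125 1 5 .124
```

```text
time: 52.4
ee_pos: [0.5522, 0.1914, 0.1263]
tcp_rot: [[-0.615, -0.788, 0.011], [-0.788, 0.615, 0.003], [-0.009, -0.007, -1.0]]
ft_force: [7.8, 1.6, -1.4]
finger_gap: 0.006
t=52.40 z=0.1263 lever th=-35.7 F=[ 7.8  1.6 -1.4] Fn=-6.0 torque_cw=0.197 yaw=-128.0
target [ 0.5504 -0.0029] phi 145.0 dyaw -87.0 az 0.967 j6 about -160.0
high [ 0.513 -0.395 -0.107] low [ 0.514 -0.394  0.006] first lift tz -0.106
```

```bash
python3 plan.py a C -109 -118 1 5 .124
```

```text
target [5.524e-01 4.000e-04] phi 152.0 dyaw -80.0 az 0.889 j6 about -153.0
high [ 0.501 -0.393 -0.107] low [ 0.502 -0.392  0.006] first lift tz -0.106
```

```bash
python3 -m creep '[{"tx":-0.025,"ty":0,"tz":-0.05,"ax":-0.004,"ay":0.006,"az":0.06,"claw":0},{"tx":-0.015,"ty":-0.01,"tz":-0.108,"ax":-0.004,"ay":0.006,"az":0.175,"claw":0},{"tx":0.1,"ty":-0.1,"tz":-0.108,"ax":-0.004,"ay":0.006,"az":0.29,"claw":0},{"tx":0.22,"ty":-0.19,"tz":-0.108,"ax":-0.004,"ay":0.006,"az":0.405,"claw":0},{"tx":0.34,"ty":-0.28,"tz":-0.108,"ax":-0.004,"ay":0.006,"az":0.52,"claw":0},{"tx":0.45,"ty":-0.36,"tz":-0.108,"ax":-0.004,"ay":0.006,"az":0.635,"claw":0},{"tx":0.5,"ty":-0.392,"tz":-0.108,"ax":-0.004,"ay":0.006,"az":0.75,"claw":0},{"tx":0.502,"ty":-0.392,"tz":-0.105,"ax":-0.004,"ay":0.006,"az":0.86,"claw":0},{"tx":0.502,"ty":-0.392,"tz":0.004,"ax":-0.004,"ay":0.006,"az":0.889,"claw":0},{"tx":0.502,"ty":-0.392,"tz":0.004,"ax":-0.004,"ay":0.006,"az":0.889,"claw":0}]'; python3 plan.py s C -118 1
```

```text
time: 53.65
ee_pos: [0.5499, -0.0004, 0.1227]
tcp_rot: [[-0.883, 0.469, -0.005], [0.469, 0.883, 0.005], [0.007, 0.002, -1.0]]
ft_force: [-0.4, 0.1, 0.7]
finger_gap: 0.004
t=53.65 z=0.1227 lever th=-103.6 F=[-0.4  0.1  0.7] Fn=0.4 torque_cw=-0.013 yaw=152.0
```

```bash
python3 -m creep '[{"tx":0.008,"ty":0,"tz":0,"ax":0,"ay":0,"az":0,"claw":0},{"tx":0.015,"ty":0,"tz":0,"ax":0,"ay":0,"az":0,"claw":0},{"tx":0.022,"ty":0,"tz":0,"ax":0,"ay":0,"az":0,"claw":0},{"tx":0.029,"ty":0,"tz":0,"ax":0,"ay":0,"az":0,"claw":0},{"tx":0.036,"ty":0,"tz":0,"ax":0,"ay":0,"az":0,"claw":0},{"tx":0.042,"ty":0,"tz":0,"ax":0,"ay":0,"az":0,"claw":0},{"tx":0.046,"ty":0,"tz":0,"ax":0,"ay":0,"az":0,"claw":0},{"tx":0.049,"ty":0,"tz":0,"ax":0,"ay":0,"az":0,"claw":0},{"tx":0.052,"ty":0,"tz":0,"ax":0,"ay":0,"az":0,"claw":0},{"tx":0.054,"ty":0,"tz":0,"ax":0,"ay":0,"az":0,"claw":0}]'; python3 plan.py s C -118 1; python3 plan.py a B 51 42 -1 4 .123
```

```text
time: 54.9
ee_pos: [0.537, 0.0067, 0.124]
tcp_rot: [[-0.883, 0.468, -0.002], [0.468, 0.883, 0.004], [0.003, 0.003, -1.0]]
ft_force: [4.3, -5.7, -0.3]
finger_gap: 0.004
t=54.90 z=0.1240 lever th=-128.5 F=[ 4.3 -5.7 -0.3] Fn=-6.5 torque_cw=0.235 yaw=152.1
target [0.4566 0.1484] phi 132.0 dyaw -20.1 az 0.223 j6 about -156.0
high [ 0.459  0.292 -0.111] low [0.458 0.292 0.006] first lift tz -0.113
```

```bash
python3 -m creep '[{"tx":-0.025,"ty":0,"tz":-0.05,"ax":0.001,"ay":-0.002,"az":0,"claw":0},{"tx":-0.01,"ty":0.01,"tz":-0.113,"ax":0.001,"ay":-0.002,"az":0.06,"claw":0},{"tx":0.1,"ty":0.09,"tz":-0.113,"ax":0.001,"ay":-0.002,"az":0.16,"claw":0},{"tx":0.21,"ty":0.16,"tz":-0.112,"ax":0.001,"ay":-0.002,"az":0.223,"claw":0},{"tx":0.32,"ty":0.22,"tz":-0.112,"ax":0.001,"ay":-0.002,"az":0.223,"claw":0},{"tx":0.43,"ty":0.28,"tz":-0.112,"ax":0.001,"ay":-0.002,"az":0.223,"claw":0},{"tx":0.458,"ty":0.292,"tz":-0.112,"ax":0.001,"ay":-0.002,"az":0.223,"claw":0},{"tx":0.458,"ty":0.292,"tz":-0.1,"ax":0.001,"ay":-0.002,"az":0.223,"claw":0},{"tx":0.458,"ty":0.292,"tz":0.004,"ax":0.001,"ay":-0.002,"az":0.223,"claw":0},{"tx":0.458,"ty":0.292,"tz":0.004,"ax":0.001,"ay":-0.002,"az":0.223,"claw":0}]'; python3 plan.py s B 42 -1
```

```text
time: 56.15
ee_pos: [0.4558, 0.1467, 0.1219]
tcp_rot: [[-0.668, 0.744, -0.005], [0.744, 0.668, -0.002], [0.002, -0.005, -1.0]]
ft_force: [0.7, -0.5, 0.2]
finger_gap: 0.006
t=56.15 z=0.1219 lever th=56.6 F=[ 0.7 -0.5  0.2] Fn=0.8 torque_cw=-0.028 yaw=131.9
```

```bash
python3 -m creep '[{"tx":-0.008,"ty":0,"tz":0,"ax":0,"ay":0,"az":0,"claw":0},{"tx":-0.014,"ty":0,"tz":0,"ax":0,"ay":0,"az":0,"claw":0},{"tx":-0.02,"ty":0,"tz":0,"ax":0,"ay":0,"az":0,"claw":0},{"tx":-0.025,"ty":0,"tz":0,"ax":0,"ay":0,"az":0,"claw":0},{"tx":-0.03,"ty":0,"tz":0,"ax":0,"ay":0,"az":0,"claw":0},{"tx":-0.034,"ty":0,"tz":0,"ax":0,"ay":0,"az":0,"claw":0},{"tx":-0.037,"ty":0,"tz":0,"ax":0,"ay":0,"az":0,"claw":0},{"tx":-0.04,"ty":0,"tz":0,"ax":0,"ay":0,"az":0,"claw":0},{"tx":-0.042,"ty":0,"tz":0,"ax":0,"ay":0,"az":0,"claw":0},{"tx":-0.044,"ty":0,"tz":0,"ax":0,"ay":0,"az":0,"claw":0}]'; python3 plan.py s B 42 -1; python3 plan.py a D -70.5 -84 1 5 .124
```

```text
time: 57.4
ee_pos: [0.466, 0.1392, 0.1229]
tcp_rot: [[-0.668, 0.744, -0.0], [0.744, 0.668, 0.003], [0.003, 0.002, -1.0]]
ft_force: [-1.9, 8.5, -1.3]
finger_gap: 0.001
t=57.40 z=0.1229 lever th=35.5 F=[-1.9  8.5 -1.3] Fn=-7.6 torque_cw=0.273 yaw=131.9
target [0.6391 0.1048] phi 186.0 dyaw 54.1 az -0.601 j6 about -120.0
high [-0.47   0.353 -0.118] low [-0.471  0.353 -0.004] first lift tz -0.117
```

```bash
python3 -m creep '[{"tx":-0.003,"ty":0,"tz":0,"ax":0,"ay":0,"az":0,"claw":0},{"tx":-0.006,"ty":0,"tz":0,"ax":0,"ay":0,"az":0,"claw":0},{"tx":-0.009,"ty":0,"tz":0,"ax":0,"ay":0,"az":0,"claw":0},{"tx":-0.012,"ty":0,"tz":0,"ax":0,"ay":0,"az":0,"claw":0},{"tx":-0.0145,"ty":0,"tz":0,"ax":0,"ay":0,"az":0,"claw":0},{"tx":-0.017,"ty":0,"tz":0,"ax":0,"ay":0,"az":0,"claw":0},{"tx":-0.019,"ty":0,"tz":0,"ax":0,"ay":0,"az":0,"claw":0},{"tx":-0.0205,"ty":0,"tz":0,"ax":0,"ay":0,"az":0,"claw":0},{"tx":-0.022,"ty":0,"tz":0,"ax":0,"ay":0,"az":0,"claw":0},{"tx":-0.0235,"ty":0,"tz":0,"ax":0,"ay":0,"az":0,"claw":0}]'; python3 plan.py s B 42 -1; python3 plan.py a D -70.5 -84 1 5 .124
```

```text
time: 58.65
ee_pos: [0.4703, 0.1349, 0.1229]
tcp_rot: [[-0.667, 0.745, -0.001], [0.745, 0.667, 0.005], [0.005, 0.003, -1.0]]
ft_force: [-3.4, 6.2, -2.2]
finger_gap: 0.006
t=58.65 z=0.1229 lever th=25.1 F=[-3.4  6.2 -2.2] Fn=-6.9 torque_cw=0.240 yaw=131.8
target [0.6391 0.1048] phi 186.0 dyaw 54.2 az -0.602 j6 about -119.0
high [-0.45   0.353 -0.118] low [-0.45   0.352 -0.005] first lift tz -0.117
```

```bash
python3 - <<'E'
from plant import *
import cv2
cv2.imwrite("pics/wrist10.png",read_camera("wrist")[:,:,::-1])
i=read_camera("scene")[:,:,::-1][190:310,290:450];cv2.imwrite("pics/scene10.png",cv2.resize(i,None,fx=5,fy=5))
E
```

```text
(no output)
```

View pics/wrist10.png

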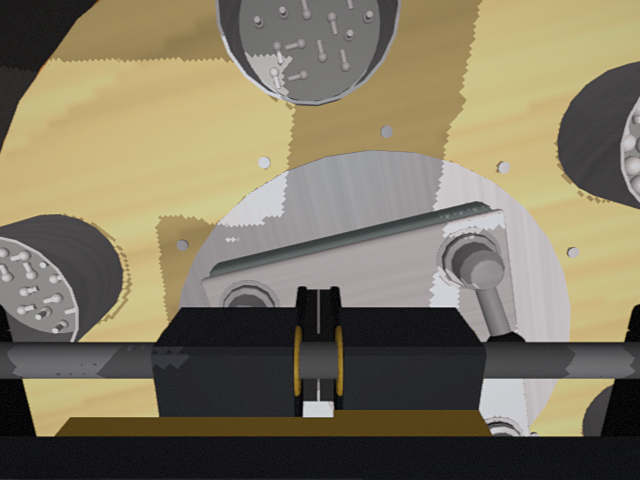

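View pics/scene10.png

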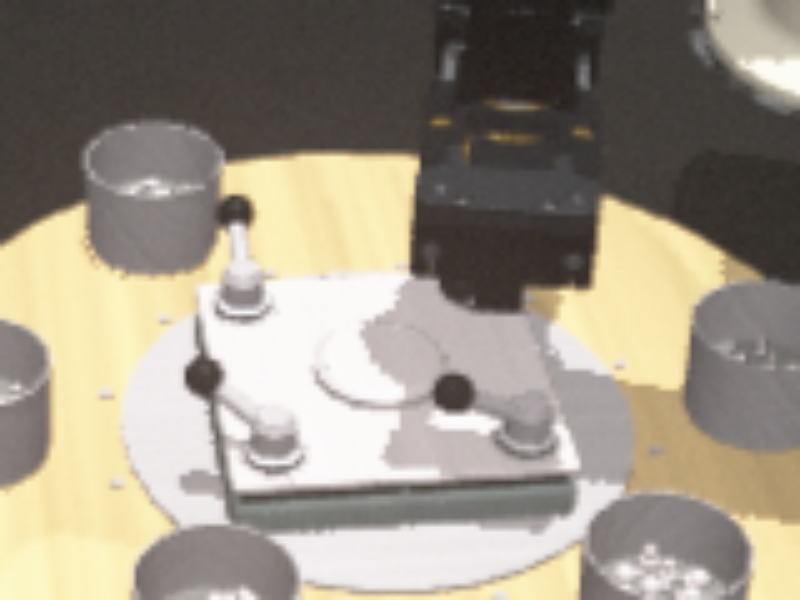

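```bash
python3 - <<'E'
from plant import arm
s=arm.observe()
for k in s: print(k,s[k])
E
```

```text
time 58.75
joint_positions [  34.88877026   16.75387244  -27.88727224   -0.37704622  -45.24583153
 -172.78966357]
joint_velocities [-0.10621238  0.05933402  0.03336813  0.25102841 -0.28230607  0.03437387]
joint_torque [-2.69222438e+00 -3.08162785e+01  1.47392401e+01  4.56313804e+00
 -1.33936261e-01  1.92930788e-02]
ee_pos [0.47024888 0.13470557 0.1229307 ]
tcp_rot [[-0.66697119  0.74508277 -0.00104602]
 [ 0.74507052  0.66696719  0.00496771]
 [ 0.00439902  0.00253396 -0.99998711]]
ft_force [-2.86383281  5.237375   -2.80469467]
wrist_torque [ 1.41687446  0.85215766 -0.00165455]
finger_gap 0.00580232120877745
```

```bash
python3 - <<'E'
from geo import *
from scipy.optimize import least_squares
def solve(cam,k,uv,th0,z0=.11):
    c=calibration(cam)
    def f(p):
        P=np.array([S[k][0]+.034*np.cos(p[0]),S[k][1]+.034*np.sin(p[0]),p[1]])
        q=c["rotation"].T@(P-c["origin"]);q=c["mtx"]@q;return q[:2]/q[2]-uv
    r=least_squares(f,[np.radians(th0),z0],x_scale=[.1,.001]);return np.degrees(r.x[0]).round(1),r.x[1].round(4)
for k,u,t in [("A",(407.6,273.2),85),("C",(328.2,244.4),5),("D",(341.4,278.4),35),("B",(396.2,230.4),182)]: print("start",k,solve("scene",k,u,t))
for k,u,t in [("A",(380.8,268.2),-34),("C",(337,232.4),-127),("D",(330.6,265.2),-70)]: print("now",k,solve("scene",k,u,t))
for k,u,t in [("A",(251.8,311.2),85),("C",(299.4,250.8),5),("D",(248,261.6),35),("B",(327.4,306.2),182)]: print("start",k,solve("side",k,u,t))
for k,u,t in [("A",(255.2,294.8),0),("C",(319.8,251.6),-88),("D",(263,253.6),-44),("B",(302.6,304.4),76)]: print("side9",k,solve("side",k,u,t))
E
```

```text
start A (np.float64(87.5), np.float64(0.1108))
start C (np.float64(7.2), np.float64(0.1129))
start D (np.float64(36.6), np.float64(0.1102))
start B (np.float64(180.6), np.float64(0.1122))
now A (np.float64(-26.7), np.float64(0.1089))
now C (np.float64(-126.5), np.float64(0.1059))
now D (np.float64(-69.8), np.float64(0.1061))
start A (np.float64(88.8), np.float64(0.1146))
start C (np.float64(0.6), np.float64(0.1115))
start D (np.float64(29.3), np.float64(0.108))
start B (np.float64(184.7), np.float64(0.1109))
side9 A (np.float64(0.5), np.float64(0.1081))
side9 C (np.float64(-89.0), np.float64(0.1102))
side9 D (np.float64(-43.6), np.float64(0.1092))
side9 B (np.float64(82.1), np.float64(0.1123))
```

```bash
python3 -m creep '[{"tx":-0.003,"ty":0,"tz":0,"ax":0,"ay":0,"az":0,"claw":0},{"tx":-0.006,"ty":0,"tz":0,"ax":0,"ay":0,"az":0,"claw":0},{"tx":-0.009,"ty":0,"tz":0,"ax":0,"ay":0,"az":0,"claw":0},{"tx":-0.012,"ty":0,"tz":0,"ax":0,"ay":0,"az":0,"claw":0},{"tx":-0.015,"ty":0,"tz":0,"ax":0,"ay":0,"az":0,"claw":0},{"tx":-0.018,"ty":0,"tz":0,"ax":0,"ay":0,"az":0,"claw":0},{"tx":-0.02,"ty":0,"tz":0,"ax":0,"ay":0,"az":0,"claw":0},{"tx":-0.022,"ty":0,"tz":0,"ax":0,"ay":0,"az":0,"claw":0},{"tx":-0.0235,"ty":0,"tz":0,"ax":0,"ay":0,"az":0,"claw":0},{"tx":-0.025,"ty":0,"tz":0,"ax":0,"ay":0,"az":0,"claw":0}]'; python3 plan.py s B 42 -1; python3 plan.py a D -70.5 -84 1 4 .124
```

```text
time: 60.0
ee_pos: [0.4738, 0.1301, 0.1226]
tcp_rot: [[-0.666, 0.746, -0.004], [0.746, 0.666, 0.007], [0.008, 0.002, -1.0]]
ft_force: [-6.9, 8.1, -3.4]
finger_gap: 0.007
t=60.00 z=0.1226 lever th=14.3 F=[-6.9  8.1 -3.4] Fn=-10.6 torque_cw=0.326 yaw=131.7
target [0.6381 0.1047] phi 186.0 dyaw 54.3 az -0.603 j6 about -118.0
high [-0.427  0.353 -0.121] low [-0.428  0.353 -0.007] first lift tz -0.118
```

```bash
python3 -m creep '[{"tx":0.025,"ty":0,"tz":-0.05,"ax":0,"ay":-0.004,"az":-0.04,"claw":0},{"tx":0.01,"ty":0.01,"tz":-0.12,"ax":0,"ay":-0.004,"az":-0.14,"claw":0},{"tx":-0.1,"ty":0.09,"tz":-0.121,"ax":0,"ay":-0.004,"az":-0.25,"claw":0},{"tx":-0.21,"ty":0.18,"tz":-0.121,"ax":0,"ay":-0.004,"az":-0.36,"claw":0},{"tx":-0.32,"ty":0.27,"tz":-0.121,"ax":0,"ay":-0.004,"az":-0.47,"claw":0},{"tx":-0.42,"ty":0.345,"tz":-0.121,"ax":0,"ay":-0.004,"az":-0.58,"claw":0},{"tx":-0.428,"ty":0.353,"tz":-0.12,"ax":0,"ay":-0.004,"az":-0.603,"claw":0},{"tx":-0.428,"ty":0.353,"tz":-0.06,"ax":0,"ay":-0.004,"az":-0.603,"claw":0},{"tx":-0.428,"ty":0.353,"tz":-0.005,"ax":0,"ay":-0.004,"az":-0.603,"claw":0},{"tx":-0.428,"ty":0.353,"tz":-0.005,"ax":0,"ay":-0.004,"az":-0.603,"claw":0}]'; python3 plan.py s D -84 1
```

```text
time: 61.25
ee_pos: [0.6374, 0.1043, 0.1223]
tcp_rot: [[-0.994, -0.105, -0.0], [-0.105, 0.994, 0.004], [0.0, 0.004, -1.0]]
ft_force: [0.7, -0.4, -0.1]
finger_gap: 0.003
t=61.25 z=0.1223 lever th=-64.7 F=[ 0.7 -0.4 -0.1] Fn=-0.7 torque_cw=0.016 yaw=-174.0
```

```bash
python3 -m creep '[{"tx":0.01,"ty":0,"tz":0,"ax":0,"ay":0,"az":0,"claw":0},{"tx":0.017,"ty":0,"tz":0,"ax":0,"ay":0,"az":0,"claw":0},{"tx":0.023,"ty":0,"tz":0,"ax":0,"ay":0,"az":0,"claw":0},{"tx":0.029,"ty":0,"tz":0,"ax":0,"ay":0,"az":0,"claw":0},{"tx":0.034,"ty":0,"tz":0,"ax":0,"ay":0,"az":0,"claw":0},{"tx":0.038,"ty":0,"tz":0,"ax":0,"ay":0,"az":0,"claw":0},{"tx":0.042,"ty":0,"tz":0,"ax":0,"ay":0,"az":0,"claw":0},{"tx":0.045,"ty":0,"tz":0,"ax":0,"ay":0,"az":0,"claw":0},{"tx":0.047,"ty":0,"tz":0,"ax":0,"ay":0,"az":0,"claw":0},{"tx":0.049,"ty":0,"tz":0,"ax":0,"ay":0,"az":0,"claw":0}]'; python3 plan.py s D -84 1; python3 plan.py a A -33 -45 1 4 .123
```

```text
time: 62.5
ee_pos: [0.6263, 0.1022, 0.1242]
tcp_rot: [[-0.994, -0.106, 0.008], [-0.106, 0.994, 0.004], [-0.008, 0.003, -1.0]]
ft_force: [8.8, -4.5, -1.4]
finger_gap: 0.002
t=62.50 z=0.1242 lever th=-84.0 F=[ 8.8 -4.5 -1.4] Fn=-8.3 torque_cw=0.282 yaw=-173.9
target [0.5576 0.1941] phi 225.0 dyaw 38.9 az -0.432 j6 about -69.0
high [ 0.194  0.329 -0.113] low [0.195 0.329 0.003] first lift tz -0.113
```

```bash
python3 -m creep '[{"tx":0.004,"ty":0,"tz":0,"ax":0,"ay":0,"az":0,"claw":0},{"tx":0.008,"ty":0,"tz":0,"ax":0,"ay":0,"az":0,"claw":0},{"tx":0.012,"ty":0,"tz":0,"ax":0,"ay":0,"az":0,"claw":0},{"tx":0.015,"ty":0,"tz":0,"ax":0,"ay":0,"az":0,"claw":0},{"tx":0.018,"ty":0,"tz":0,"ax":0,"ay":0,"az":0,"claw":0},{"tx":0.021,"ty":0,"tz":0,"ax":0,"ay":0,"az":0,"claw":0},{"tx":0.023,"ty":0,"tz":0,"ax":0,"ay":0,"az":0,"claw":0},{"tx":0.025,"ty":0,"tz":0,"ax":0,"ay":0,"az":0,"claw":0},{"tx":0.026,"ty":0,"tz":0,"ax":0,"ay":0,"az":0,"claw":0},{"tx":0.027,"ty":0,"tz":0,"ax":0,"ay":0,"az":0,"claw":0}]'; python3 plan.py s D -84 1; python3 plan.py a A -33 -50 1 3 .124
```

```text
time: 63.75
ee_pos: [0.6211, 0.1014, 0.1253]
tcp_rot: [[-0.994, -0.107, 0.015], [-0.107, 0.994, 0.005], [-0.015, 0.003, -1.0]]
ft_force: [8.4, -3.0, -2.1]
finger_gap: 0.002
t=63.75 z=0.1253 lever th=-93.1 F=[ 8.4 -3.  -2.1] Fn=-8.0 torque_cw=0.289 yaw=-173.9
target [0.5587 0.1915] phi 220.0 dyaw 33.9 az -0.376 j6 about -74.0
high [ 0.173  0.321 -0.111] low [0.175 0.321 0.003] first lift tz -0.109
```

```bash
python3 -m creep '[{"tx":-0.025,"ty":0,"tz":-0.06,"ax":0.002,"ay":0.009,"az":-0.03,"claw":0},{"tx":-0.01,"ty":0.04,"tz":-0.111,"ax":0.002,"ay":0.009,"az":-0.13,"claw":0},{"tx":0.07,"ty":0.16,"tz":-0.111,"ax":0.002,"ay":0.009,"az":-0.24,"claw":0},{"tx":0.14,"ty":0.27,"tz":-0.111,"ax":0.002,"ay":0.009,"az":-0.34,"claw":0},{"tx":0.173,"ty":0.321,"tz":-0.111,"ax":0.002,"ay":0.009,"az":-0.376,"claw":0},{"tx":0.173,"ty":0.321,"tz":-0.1,"ax":0.002,"ay":0.009,"az":-0.376,"claw":0},{"tx":0.174,"ty":0.321,"tz":0.0,"ax":0.002,"ay":0.009,"az":-0.376,"claw":0},{"tx":0.174,"ty":0.321,"tz":0.003,"ax":0.002,"ay":0.009,"az":-0.376,"claw":0},{"tx":0.188,"ty":0.312,"tz":0.003,"ax":0.002,"ay":0.009,"az":-0.376,"claw":0},{"tx":0.2,"ty":0.304,"tz":0.003,"ax":0.002,"ay":0.009,"az":-0.376,"claw":0}]'; python3 plan.py s A -50 1
```

```text
time: 65.0
ee_pos: [0.5546, 0.1871, 0.1254]
tcp_rot: [[-0.766, -0.642, 0.011], [-0.642, 0.766, 0.001], [-0.009, -0.006, -1.0]]
ft_force: [7.3, 4.5, -4.1]
finger_gap: 0.008
t=65.00 z=0.1254 lever th=-38.1 F=[ 7.3  4.5 -4.1] Fn=-8.5 torque_cw=0.273 yaw=-140.0
```

```bash
python3 -m creep '[{"tx":0.004,"ty":0,"tz":0,"ax":0,"ay":0,"az":0,"claw":0},{"tx":0.008,"ty":0,"tz":0,"ax":0,"ay":0,"az":0,"claw":0},{"tx":0.012,"ty":0,"tz":0,"ax":0,"ay":0,"az":0,"claw":0},{"tx":0.016,"ty":0,"tz":0,"ax":0,"ay":0,"az":0,"claw":0},{"tx":0.019,"ty":0,"tz":0,"ax":0,"ay":0,"az":0,"claw":0},{"tx":0.022,"ty":0,"tz":0,"ax":0,"ay":0,"az":0,"claw":0},{"tx":0.024,"ty":0,"tz":0,"ax":0,"ay":0,"az":0,"claw":0},{"tx":0.026,"ty":0,"tz":0,"ax":0,"ay":0,"az":0,"claw":0},{"tx":0.028,"ty":0,"tz":0,"ax":0,"ay":0,"az":0,"claw":0},{"tx":0.029,"ty":0,"tz":0,"ax":0,"ay":0,"az":0,"claw":0}]'; python3 plan.py s A -50 1;  python3 plan.py a C -126 -124 1 3 .124
```

```text
time: 66.25
ee_pos: [0.5514, 0.1831, 0.1271]
tcp_rot: [[-0.766, -0.643, 0.02], [-0.643, 0.766, 0.005], [-0.019, -0.009, -1.0]]
ft_force: [7.6, 3.7, -2.4]
finger_gap: 0.004
t=66.25 z=0.1271 lever th=-46.7 F=[ 7.6  3.7 -2.4] Fn=-8.2 torque_cw=0.273 yaw=-140.0
target [0.5408 0.0043] phi 146.0 dyaw -74.0 az 0.823 j6 about -159.0
high [ 0.408 -0.435 -0.107] low [ 0.41  -0.434  0.006] first lift tz -0.103
```

```bash
python3 -m creep '[{"tx":0.007,"ty":0,"tz":0,"ax":0,"ay":0,"az":0,"claw":0},{"tx":0.013,"ty":0,"tz":0,"ax":0,"ay":0,"az":0,"claw":0},{"tx":0.019,"ty":0,"tz":0,"ax":0,"ay":0,"az":0,"claw":0},{"tx":0.024,"ty":0,"tz":0,"ax":0,"ay":0,"az":0,"claw":0},{"tx":0.028,"ty":0,"tz":0,"ax":0,"ay":0,"az":0,"claw":0},{"tx":0.031,"ty":0,"tz":0,"ax":0,"ay":0,"az":0,"claw":0},{"tx":0.01,"ty":0,"tz":-0.03,"ax":0.004,"ay":0.012,"az":0.03,"claw":0},{"tx":0.0,"ty":-0.01,"tz":-0.107,"ax":0.004,"ay":0.012,"az":0.14,"claw":0},{"tx":0.09,"ty":-0.11,"tz":-0.107,"ax":0.004,"ay":0.012,"az":0.25,"claw":0},{"tx":0.18,"ty":-0.21,"tz":-0.107,"ax":0.004,"ay":0.012,"az":0.36,"claw":0}]';  python3 plan.py a C -126 -124 1 3 .124
```

```text
time: 67.5
ee_pos: [0.5485, 0.0985, 0.1589]
tcp_rot: [[-0.992, -0.128, 0.003], [-0.128, 0.992, -0.01], [-0.001, -0.01, -1.0]]
ft_force: [-0.0, -0.8, -0.4]
finger_gap: 0.003
target [0.5408 0.0043] phi 146.0 dyaw -41.4 az 0.459 j6 about -152.0
high [ 0.066 -0.308  0.006] low [ 0.066 -0.307  0.119] first lift tz 0.003
```

```bash
python3 -m creep '[{"tx":0.03,"ty":-0.14,"tz":0.005,"ax":0.006,"ay":0.001,"az":0.115,"claw":0},{"tx":0.06,"ty":-0.28,"tz":0.005,"ax":0.006,"ay":0.001,"az":0.23,"claw":0},{"tx":0.066,"ty":-0.308,"tz":0.006,"ax":0.006,"ay":0.001,"az":0.345,"claw":0},{"tx":0.066,"ty":-0.308,"tz":0.05,"ax":0.006,"ay":0.001,"az":0.459,"claw":0},{"tx":0.066,"ty":-0.308,"tz":0.117,"ax":0.006,"ay":0.001,"az":0.459,"claw":0},{"tx":0.069,"ty":-0.305,"tz":0.117,"ax":0.006,"ay":0.001,"az":0.459,"claw":0},{"tx":0.077,"ty":-0.298,"tz":0.117,"ax":0.006,"ay":0.001,"az":0.459,"claw":0},{"tx":0.085,"ty":-0.291,"tz":0.117,"ax":0.006,"ay":0.001,"az":0.459,"claw":0},{"tx":0.092,"ty":-0.285,"tz":0.117,"ax":0.006,"ay":0.001,"az":0.459,"claw":0},{"tx":0.097,"ty":-0.28,"tz":0.117,"ax":0.006,"ay":0.001,"az":0.459,"claw":0}]';  python3 plan.py s C -124 1
```

```text
time: 68.75
ee_pos: [0.5313, 0.0103, 0.1257]
tcp_rot: [[-0.83, 0.558, 0.001], [0.558, 0.83, -0.02], [-0.012, -0.016, -1.0]]
ft_force: [4.7, -6.3, -1.8]
finger_gap: 0.002
t=68.75 z=0.1257 lever th=-140.1 F=[ 4.7 -6.3 -1.8] Fn=-7.4 torque_cw=0.268 yaw=146.1
```

```bash
python3 -m creep '[{"tx":0.006,"ty":0,"tz":0,"ax":0,"ay":0,"az":0,"claw":0},{"tx":0.012,"ty":0,"tz":0,"ax":0,"ay":0,"az":0,"claw":0},{"tx":0.018,"ty":0,"tz":0,"ax":0,"ay":0,"az":0,"claw":0},{"tx":0.023,"ty":0,"tz":0,"ax":0,"ay":0,"az":0,"claw":0},{"tx":0.027,"ty":0,"tz":0,"ax":0,"ay":0,"az":0,"claw":0},{"tx":0.029,"ty":0,"tz":0,"ax":0,"ay":0,"az":0,"claw":0},{"tx":0.0,"ty":0,"tz":-0.02,"ax":0,"ay":0,"az":0,"claw":0},{"tx":-0.03,"ty":0,"tz":-0.11,"ax":0,"ay":0,"az":0,"claw":0},{"tx":-0.03,"ty":0,"tz":-0.25,"ax":0,"ay":0,"az":0,"claw":0},{"tx":-0.03,"ty":0,"tz":-0.3,"ax":0,"ay":0,"az":0,"claw":0}]'
python3 - <<'E'
from plant import *
import cv2, pickle
s=arm.observe();im=read_camera("wrist");cv2.imwrite("pics/wrist11.png",im[:,:,::-1])
i=read_camera("scene")[:,:,::-1][190:310,290:450];cv2.imwrite("pics/scene11.png",cv2.resize(i,None,fx=5,fy=5))
print(s["time"],s["ft_force"],s["ee_pos"])
E
```

```text
time: 70.0
ee_pos: [0.5396, 0.0073, 0.2191]
tcp_rot: [[-0.83, 0.558, 0.006], [0.558, 0.83, -0.018], [-0.015, -0.012, -1.0]]
ft_force: [-0.1, 0.4, 0.1]
finger_gap: 0.005
70.0 [-0.11153534  0.44644825  0.10947888] [0.53962156 0.00734333 0.21914944]
```

View pics/wrist11.png

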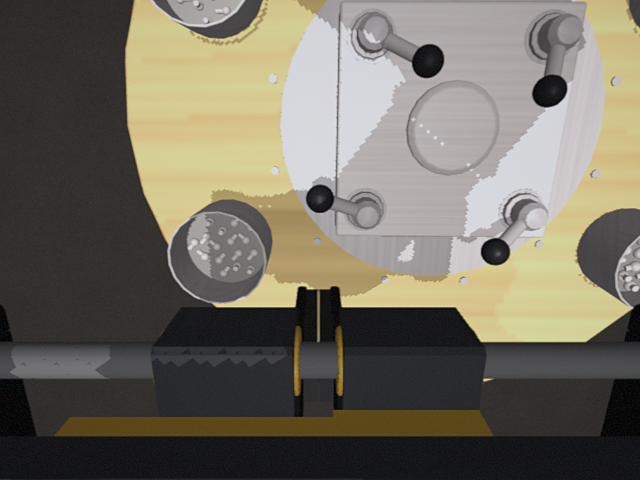

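View pics/scene11.png

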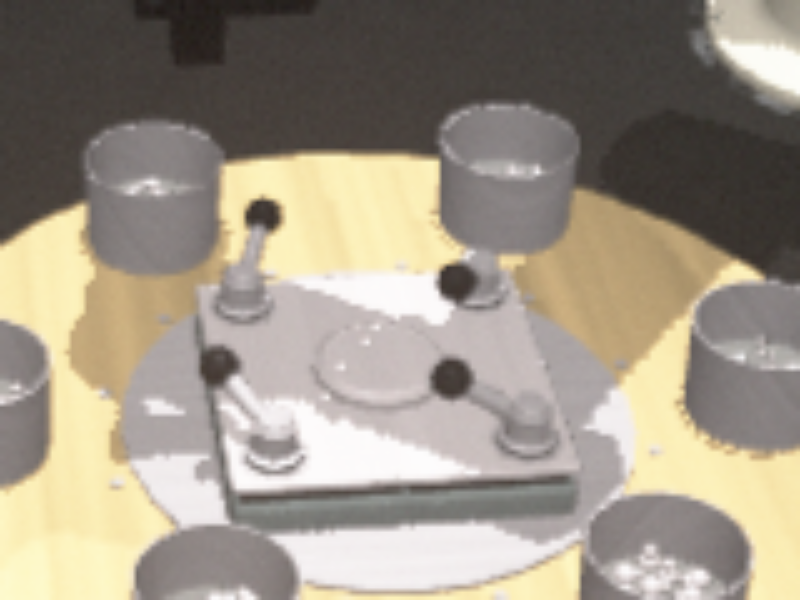

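```bash
python3 -c "
from plant import arm
print(arm.hand_in(), arm.observe()['time'])"
```

```text
the job is handed in; nothing more can be done
the job is handed in; nothing more can be done
```

I screwed the four nuts down crisscross in about six rounds and handed the job in at about 70 s. The nuts ended well short of the 0.6 N m you asked for, so I can't say the job passed.

**Final tightness:** the last torques I felt while pushing, with pressure worked out from your 0.05 N m drag and 0.01 N m per N:

| Nut (by my letter) | Last torque (N m) | Pressure on cover (N) |
|---|---|---|
| A | 0.27 | about 22 |
| B | 0.33 | about 28 |
| C | 0.27 | about 22 |
| D | 0.29 | about 24 |

- A is opposite C and B is opposite D.
- After these readings A and C each got one more push (9 mm and about 8 mm commanded). I had no time left to read the torque after either.
- Tightening A and C may have eased B and D. The margin over the 20 N limit is therefore thin, and I never re-checked B or D.

**Disagreement I could not explain:** the levers were turned roughly 2.2 to 3 rad, against your stated 1.4 to 2.3 rad. None of them clearly showed the steep rise in torque that means the cover is home. Each push was short, and some readings were taken after the arm had stopped, so they may understate the real torque.

**Last checks:**
- **Cover:** the final pictures show it looking level. They are not fine enough to prove it is home within 0.8 mm, and I did not measure the tilt.
- **Surroundings:** all the cups in the final pictures are in place. I did not check the deburring tool, scoop or magnifier again, but the arm did not go near them while working.
- **Force:** no reading reached 0.35 N m, well below the 0.8 N m limit. The two last pushes had no reading.
- **Robot:** the gripper is clear of everything, about 95 mm above the working height, and the force reading is zero.

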